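# Refill the praline display with its light switched off, then switch it on again

### The arm

A 6-joint arm with a two-finger parallel gripper is mounted at the origin on a cart in front of the work surface, level with it; the furniture and walls round the work are solid. World frame = base frame: x ahead of the robot, y to its left, z up, the work surface at z = 0. Lengths are in mm, angles in rad, forces in N, time in s.
With the tool pointing down it reaches from about 325 to 925 mm from the base axis. Payload 3.1 kg.
Tool frame: the origin (TCP) lies at the very end of the fingers, on their centre line; the grasp point (between the pads) lies 19 mm behind it; z points along the fingers, y is the line along which they close (so a half turn about z gives the same grasp; the last joint's range is limited). The gripper opens to 85 mm and grips with 20 to 120 N. Pads are 22 mm wide; open, the fingers measure 114 mm over their backs; the gripper's body (76 mm by 85 mm) begins 54 mm behind the grasp point. The pads swing forward as they close: fully open they stand 13 mm farther back than shut.
Start: joints at [-1.279, 0.217, 1.613, -0, 1.311, -0.112], TCP at [245.594, -574.737, 231.3] pointing down, gripper open.
Joint ranges: [-2.75, 2.75], [-0.78, 2.1], [0.31, 2.55], [-1.13, 4.27], [0.13, 2.63], [-2.58, 2.58]. Speed limits (rad/s): [2.79, 2.79, 3.14, 3.14, 3.14, 3.14].

### API

Orientations are given as a 3x3 rotation matrix whose columns are the frame's x, y, z axes.
In Python, from bench import r gives the robot as it stands.
- The arm moves only by the tool carry_out, never from a script. Its argument "moves" is a list of rows, each a list of 7 numbers: the opening in per cent of the stroke, from 0 (shut) to 100 (fully open), then the shift along the tool's x, y, z in cm, then the turn, a rotation vector about the tool's x, y, z in degrees. In form: [[gripper, dx, dy, dz, ax, ay, az], ...]. A call has 1 to 8 rows; each row shifts and turns the commanded pose from where the row before left it, along the tool's axes as they then stand; what a row does not reach is not made up. A row lasts 1/10 s, in which the tool goes at most 50 mm and 8.59 degrees, less where a joint would pass 70% of its speed; a pose out of reach is approached as far as the arm can. A call is refused whole if a number of a shift passes 5 or a number of a turn 8.59, either way. A call with a gripper value outside its range is refused whole. The fingers move at their own pace and stop on an object; "newtons" is the grip in N (left out, the last holds). Time passes only in rows, so rows that do not move let the fingers close. It gives the time, the measured TCP pose, the force, the opening and the grip force at its end, in the units of the state.
- r.state(): the state, without advancing time (a new reading comes with each control period).
- r.capture(name): name is "side" or "top"; returns the picture (400x640x3 uint8, blue, green, red); there is no depth.
- r.camera_model(name): a dict with "mtx" (3x3 intrinsics, pixels), "extrinsics" (4x4, takes a point from world to camera coordinates). Camera axes: x right, y up, looking along -z (the intrinsics and any distortion apply to the point x, -y, -z); pixel columns grow to the right and rows downward; lengths in mm; the calibration is good to about 2 mm. A picture is of the moment at which its call begins. camera_model takes no time and is no camera call.
- r.close_job(): hands the job in; it is judged then, once.
The state is a dict: "t": time; "joints": joint angles; "qd": joint speeds; "joint_torque": joint torques, N m; "position": TCP position; "tcp_rot": TCP orientation; "wrist_force": force on the tool from outside, world axes, zero at the start; "wrist_torque": the same for the moment, N m; "finger_gap": opening from 0.0 (shut) to 1.0 (fully open); "grasp_force": force on a finger pad.
Only numpy, scipy, OpenCV 4.12 (cv2) and the standard library are available. Lean on these libraries where they do the work, as an engineer would, in place of code of your own. Each camera call takes 0.05 s, during which the arm holds its last target. There are 200 camera calls.

### The job

Slide the little recessed switch on the praline display fully off (to the right). Then stand one of the spare nut-topped dome chocolates from the dark board upright in every empty pocket of the display, seated flat on the pocket's floor, and leave the domes already there in their pockets. When all six pockets hold a dome, slide the switch fully back on (to the left, towards the dot).

Things in the scene. Friction and masses are not known exactly. Their poses are not given: they have to be found in the camera images.
- display: lit praline display: low pale-wood block 212 (x) by 172 (y) mm, fixed. Origin under its centre on the table, z up, x away from the robot (turned up to 0.35 rad), y left. Deck top 30 mm up, with six square pockets and, in the front strip nearest the robot, the recessed switch slot. A light bar 40 mm high runs along the far edge (x 86 to 102 mm). Slot and pockets are 5.5 mm deep.
- slot (a point): centre of the floor of the switch slot, 24.5 mm above the table; axes as the display's. A plain recess 26 mm wide (x), 100 mm long (y), 5.5 mm deep, with deck all round; only the nub stands in it. A small dark dot on the deck 12 mm beyond its left (+y) end marks the 'on' end.
- switch_nub (a point): middle of the switch's sliding nub: black block 14 mm wide (x), 10 mm long (y), 5 mm high, top flush with the deck. Slides along y only: centre 9 mm right (-y) of the slot's centre when off, 9 mm left when on, between hard stops; about 2 N moves it and it stays where left. Either side of it at least 36 mm of slot is free for a fingertip.
- switch (a joint): switch position along the slot, m: 0 = fully off (right, -y end), 0.018 = fully on (left, +y end, by the dot). It starts on.
- bean_jar: big round glass jar of beans with a wooden lid, fixed on the table between the board and the display; about 215 mm across and 230 mm high with its knob. Origin under its centre. Carry things over it or round the front of it. Behind the board a wooden crate 0.37 m high, with boxes up to 0.62 m on it, starts about 0.1 m beyond the spares.
- pocket0 (a point): where the middle point of a seated dome belongs, 13 mm above the floor's centre, in the pocket in the near row, right; axes as the display's. Square, 40 mm wide, 5.5 mm deep, floor 24.5 mm above the table; rows are 76 mm apart (x), pockets in a row 52 mm (y).
- pocket1 (a point): where the middle point of a seated dome belongs, 13 mm above the floor's centre, in the pocket in the near row, middle; axes as the display's. Square, 40 mm wide, 5.5 mm deep, floor 24.5 mm above the table; rows are 76 mm apart (x), pockets in a row 52 mm (y).
- pocket2 (a point): where the middle point of a seated dome belongs, 13 mm above the floor's centre, in the pocket in the near row, left; axes as the display's. Square, 40 mm wide, 5.5 mm deep, floor 24.5 mm above the table; rows are 76 mm apart (x), pockets in a row 52 mm (y).
- pocket3 (a point): where the middle point of a seated dome belongs, 13 mm above the floor's centre, in the pocket in the far row, right; axes as the display's. Square, 40 mm wide, 5.5 mm deep, floor 24.5 mm above the table; rows are 76 mm apart (x), pockets in a row 52 mm (y).
- pocket4 (a point): where the middle point of a seated dome belongs, 13 mm above the floor's centre, in the pocket in the far row, middle; axes as the display's. Square, 40 mm wide, 5.5 mm deep, floor 24.5 mm above the table; rows are 76 mm apart (x), pockets in a row 52 mm (y).
- pocket5 (a point): where the middle point of a seated dome belongs, 13 mm above the floor's centre, in the pocket in the far row, left; axes as the display's. Square, 40 mm wide, 5.5 mm deep, floor 24.5 mm above the table; rows are 76 mm apart (x), pockets in a row 52 mm (y).
- set0_mid (a point): dark dome chocolate with a nut on top: base 34 mm across, dome 26 mm high (31 with nut), side nearly upright low down (radius 17 mm at 3, 16 at 10, 12 at 18 mm above its base), about 25 g. Point: on its axis, 13 mm above its base. Stands at the start in pocket0, or is absent (None); one to three of the six are there.
- set1_mid (a point): dark dome chocolate with a nut on top: base 34 mm across, dome 26 mm high (31 with nut), side nearly upright low down (radius 17 mm at 3, 16 at 10, 12 at 18 mm above its base), about 25 g. Point: on its axis, 13 mm above its base. Stands at the start in pocket1, or is absent (None); one to three of the six are there.
- set2_mid (a point): dark dome chocolate with a nut on top: base 34 mm across, dome 26 mm high (31 with nut), side nearly upright low down (radius 17 mm at 3, 16 at 10, 12 at 18 mm above its base), about 25 g. Point: on its axis, 13 mm above its base. Stands at the start in pocket2, or is absent (None); one to three of the six are there.
- set3_mid (a point): dark dome chocolate with a nut on top: base 34 mm across, dome 26 mm high (31 with nut), side nearly upright low down (radius 17 mm at 3, 16 at 10, 12 at 18 mm above its base), about 25 g. Point: on its axis, 13 mm above its base. Stands at the start in pocket3, or is absent (None); one to three of the six are there.
- set4_mid (a point): dark dome chocolate with a nut on top: base 34 mm across, dome 26 mm high (31 with nut), side nearly upright low down (radius 17 mm at 3, 16 at 10, 12 at 18 mm above its base), about 25 g. Point: on its axis, 13 mm above its base. Stands at the start in pocket4, or is absent (None); one to three of the six are there.
- set5_mid (a point): dark dome chocolate with a nut on top: base 34 mm across, dome 26 mm high (31 with nut), side nearly upright low down (radius 17 mm at 3, 16 at 10, 12 at 18 mm above its base), about 25 g. Point: on its axis, 13 mm above its base. Stands at the start in pocket5, or is absent (None); one to three of the six are there.
- spare0_mid (a point): dark dome chocolate with a nut on top: base 34 mm across, dome 26 mm high (31 with nut), side nearly upright low down (radius 17 mm at 3, 16 at 10, 12 at 18 mm above its base), about 25 g. Point: on its axis, 13 mm above its base. A spare, at first on the dark board (4 mm thick) to the left, some 7 cm from its neighbours. More spares than empty pockets; a log-shaped chocolate (22x52x23 mm) beside them is not wanted.
- spare1_mid (a point): dark dome chocolate with a nut on top: base 34 mm across, dome 26 mm high (31 with nut), side nearly upright low down (radius 17 mm at 3, 16 at 10, 12 at 18 mm above its base), about 25 g. Point: on its axis, 13 mm above its base. A spare, at first on the dark board (4 mm thick) to the left, some 7 cm from its neighbours. More spares than empty pockets; a log-shaped chocolate (22x52x23 mm) beside them is not wanted.
- spare2_mid (a point): dark dome chocolate with a nut on top: base 34 mm across, dome 26 mm high (31 with nut), side nearly upright low down (radius 17 mm at 3, 16 at 10, 12 at 18 mm above its base), about 25 g. Point: on its axis, 13 mm above its base. A spare, at first on the dark board (4 mm thick) to the left, some 7 cm from its neighbours. More spares than empty pockets; a log-shaped chocolate (22x52x23 mm) beside them is not wanted.
- spare3_mid (a point): dark dome chocolate with a nut on top: base 34 mm across, dome 26 mm high (31 with nut), side nearly upright low down (radius 17 mm at 3, 16 at 10, 12 at 18 mm above its base), about 25 g. Point: on its axis, 13 mm above its base. A spare, at first on the dark board (4 mm thick) to the left, some 7 cm from its neighbours. More spares than empty pockets; a log-shaped chocolate (22x52x23 mm) beside them is not wanted.
- spare4_mid (a point): dark dome chocolate with a nut on top: base 34 mm across, dome 26 mm high (31 with nut), side nearly upright low down (radius 17 mm at 3, 16 at 10, 12 at 18 mm above its base), about 25 g. Point: on its axis, 13 mm above its base. A spare, at first on the dark board (4 mm thick) to the left, some 7 cm from its neighbours. More spares than empty pockets; a log-shaped chocolate (22x52x23 mm) beside them is not wanted.
- spare5_mid (a point): dark dome chocolate with a nut on top: base 34 mm across, dome 26 mm high (31 with nut), side nearly upright low down (radius 17 mm at 3, 16 at 10, 12 at 18 mm above its base), about 25 g. Point: on its axis, 13 mm above its base. A spare, at first on the dark board (4 mm thick) to the left, some 7 cm from its neighbours. More spares than empty pockets; a log-shaped chocolate (22x52x23 mm) beside them is not wanted.
There are look-alikes about, which are no part of the job. Leave any red look-alike of the part that bears spare4_mid alone.

How it is judged:
By the outcome, as a careful person would: the job done as asked, in the order asked, and still so for the second after the job is handed in, with the robot touching nothing.
Of set0, set1, set2, set3, set4, set5 only 1 to 3 are there at a start; the rules pass over those that are not, and their reading is None.
At some moment in a run one of spare0, spare1, spare2, spare3, spare4, spare5 may be knocked a few centimetres aside while the robot is not near it.
Once in a run the grip may slacken for a moment while it holds something.
It also fails if it takes over 210 s, if anything falls off the work surface, if the arm or the gripper's body presses on something with over 40 N, if the wrist force passes 120 N, or if a joint passes its speed limit or range.

## Working session

There is one attempt and no reset: what is moved stays moved. The work goes in short steps, Python scripts to look and compute and a tool call to move; the robot and the scene stay as the last step left them, time stands still between calls to the robot, and variables do not carry over. Pictures are saved under pics/ and viewed, at most 14 in all, crops included, and the job is handed in when it is done.

Besides the shell and the picture viewer there is one more tool, called after "Call:" by a JSON object that holds its "api" and its "payload", one argument or row to a line. carry_out: Moves the arm, as the interface text tells. Its arguments: {"type":"object","properties":{"moves":{"type":"array","items":{"type":"array","items":{"type":"number"}}},"newtons":{"type":"number"}},"required":["moves"]}

```bash
mkdir -p pics; ls; python3 - <<'E'
from bench import r
import cv2
for n in("side","top"):
    cv2.imwrite(f"pics/{n}0.png",r.capture(n)); m=r.camera_model(n); print(n,m)
s=r.state();print(s)
E
```

```text
pics
side {'mtx': array([[395.84341814,   0.        , 313.64938265],
       [  0.        , 395.84341814, 194.69660921],
       [  0.        ,   0.        ,   1.        ]]), 'extrinsics': array([[-2.52166738e-01, -9.67658840e-01,  6.95016189e-03,
         7.15486440e+01],
       [ 6.71890363e-01, -1.69913240e-01,  7.20897240e-01,
        -4.47262981e+02],
       [-6.96401663e-01,  1.86456052e-01,  6.93007117e-01,
        -7.33583453e+02],
       [ 0.00000000e+00,  0.00000000e+00,  0.00000000e+00,
         1.00000000e+00]])}
top {'mtx': array([[440.68248507,   0.        , 318.81733914],
       [  0.        , 440.68248507, 195.50742184],
       [  0.        ,   0.        ,   1.        ]]), 'extrinsics': array([[ 1.04801621e-02, -9.99932992e-01,  4.91709513e-03,
        -6.70662553e+01],
       [ 9.84849087e-01,  1.11730462e-02,  1.73053281e-01,
        -5.84868285e+02],
       [-1.73096624e-01,  3.02897022e-03,  9.84900190e-01,
        -1.08559836e+03],
       [ 0.00000000e+00,  0.00000000e+00,  0.00000000e+00,
         1.00000000e+00]])}
{'t': 0.1, 'joints': array([-1.27918725e+00,  2.17687674e-01,  1.61478804e+00, -4.10389596e-05,
        1.31130778e+00, -1.12201448e-01]), 'qd': array([ 0.00095891, -0.00099007, -0.00319789, -0.000453  , -0.000717  ,
       -0.00215754]), 'joint_torque': array([-3.16587348e-04, -3.98074257e+01, -3.04971170e+01, -1.38819310e-04,
        4.21149030e-03,  1.58660464e-05]), 'position': array([ 245.37194392, -574.01261681,  230.085798  ]), 'tcp_rot': array([[ 9.19566336e-01,  3.92934228e-01, -6.67843004e-04],
       [ 3.92934741e-01, -9.19563991e-01,  2.08694393e-03],
       [ 2.05907323e-04, -2.18150210e-03, -9.99997599e-01]]), 'wrist_force': array([-0.17998191,  0.73384327, -0.50690318]), 'wrist_torque': array([-0.04061665, -0.01661756,  0.03474094]), 'grasp_force': 0.0, 'finger_gap': 1.000077153576943}
```

View pics/top0.png

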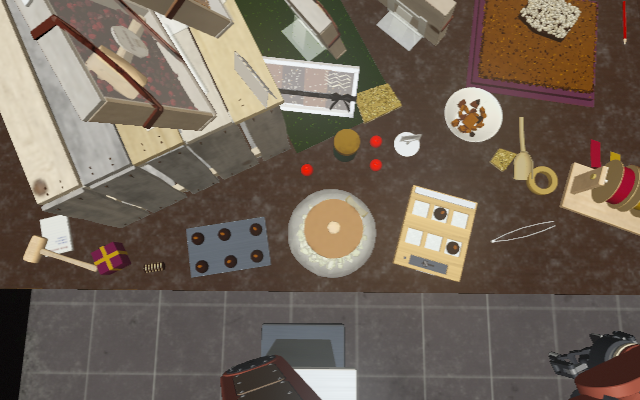

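View pics/side0.png

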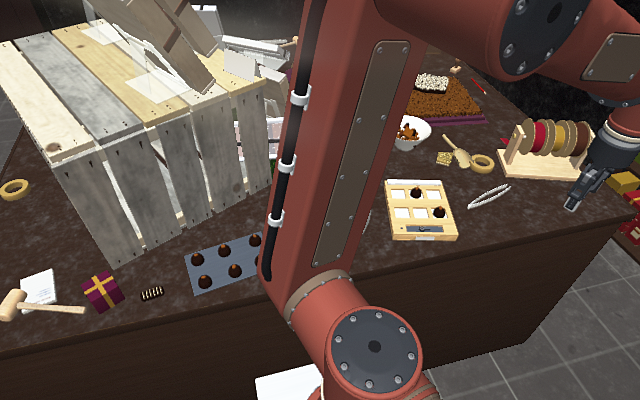

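Top view: the display is at (435,233), with domes in near-right (453,247) and far-middle (440,213). The spares are at (198,238), (224,234), (256,229), (202,266), (230,261) and (257,255). Things that could be mistaken for them are the red balls at (376,141), (376,165) and (307,170), and the log at (154,267). In the side view the arm hides part of the board.

```bash
cat > h.py <<'E'
import numpy as np,cv2
from bench import r
def proj(n,P):
    m=r.camera_model(n);P=np.atleast_2d(P).astype(float)
    c=P@m["extrinsics"][:3,:3].T+m["extrinsics"][:3,3]
    u=np.c_[c[:,0]/-c[:,2],-c[:,1]/-c[:,2]]
    return u*[m["mtx"][0,0],m["mtx"][1,1]]+m["mtx"][:2,2]
def back(n,uv,z):
    m=r.camera_model(n);E=m["extrinsics"];uv=np.atleast_2d(uv).astype(float)
    d=np.c_[(uv-m["mtx"][:2,2])/[m["mtx"][0,0],m["mtx"][1,1]]*[1,-1],-np.ones(len(uv))]
    w=d@E[:3,:3];o=-E[:3,:3].T@E[:3,3]
    return o+w*((z-o[2])/w[:,2])[:,None]
def crop(img,x,y,w,h,k): return cv2.resize(img[y:y+h,x:x+w],None,fx=k,fy=k,interpolation=cv2.INTER_CUBIC)
E
python3 - <<'E'
from h import *
t=cv2.imread("pics/top0.png")
g=np.full((600,760,3),0,np.uint8)
a=crop(t,385,178,100,108,5); g[:540,:500]=a
cv2.imwrite("pics/disp.png",g[:540,:500])
cv2.imwrite("pics/board.png",crop(t,180,210,98,72,7))
hsv=cv2.cvtColor(t,cv2.COLOR_BGR2HSV)
w=((hsv[...,2]>190)&(hsv[...,1]<30)).astype(np.uint8); m=np.zeros_like(w); m[180:285,390:480]=1
n,l,s,c=cv2.connectedComponentsWithStats(w*m)
for i in range(1,n):
    if s[i,4]>15: print("white",s[i],c[i],back("top",c[i],24.5)[0])
# yellow wood outline
y=((hsv[...,0]>10)&(hsv[...,0]<32)&(hsv[...,1]>50)&(hsv[...,2]>130)).astype(np.uint8)*m
print("wood",cv2.minAreaRect(np.argwhere(y)[:,::-1].astype(np.float32)))
E
```

```text
white [415 187  61  22 379] [444.61477573 197.38522427] [ 588.98336405 -393.24976899   24.5       ]
white [412 200  18  18 209] [420.42583732 208.41626794] [ 558.80801156 -328.38689302   24.5       ]
white [451 211  17  17 208] [459.08173077 219.32211538] [ 531.06695165 -428.93508855   24.5       ]
white [432 215  15   8  43] [439.11627907 219.04651163] [ 531.21346298 -376.57942218   24.5       ]
white [405 228  18  18 217] [413.43317972 236.37788018] [ 485.10115086 -308.01167195   24.5       ]
white [425 233  17  18 217] [433.00921659 241.86635945] [ 471.41365489 -358.50838125   24.5       ]
white [446 239  16   8  34] [453.26470588 241.76470588] [ 472.24688262 -411.18566505   24.5       ]
white [444 248   7   7  16] [446.1875 251.6875] [ 446.44623661 -391.76735734   24.5       ]
white [452 250   8   7  19] [456.52631579 253.89473684] [ 441.06440443 -418.30342804   24.5       ]
wood ((435.91033935546875, 232.97589111328125), (70.45282745361328, 82.30017852783203), 15.068489074707031)
```

View pics/disp.png

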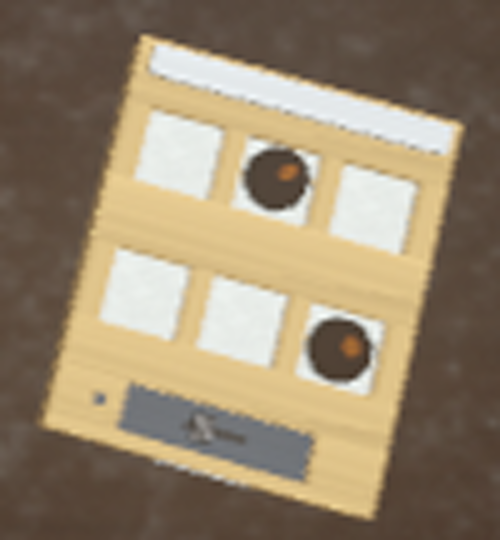

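View pics/board.png

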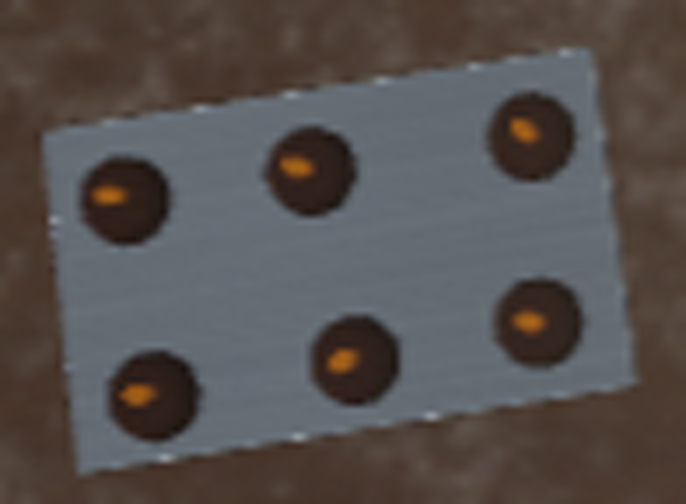

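The crops show a display with pockets 1, 2, 3 and 5 empty and the dot at the left end of the slot. Crop (98,398) is the dot and about (203,428) the nub. The board holds six plain dark domes, none red. Now I'll fit the poses.

```bash
cat >> h.py <<'E'
from scipy.optimize import least_squares
A=np.linspace(0,2*np.pi,24,endpoint=False)
PR=[(0,17),(3,17),(10,16),(18,12),(23,7),(26,2)]
def domec(n,x,y,z0):
    P=np.array([[x+q*np.cos(a),y+q*np.sin(a),z0+h] for h,q in PR for a in A])
    m=cv2.moments(cv2.convexHull(proj(n,P).astype(np.float32)));return np.array([m['m10'],m['m01']])/m['m00']
def domes(n,img,z0,box,pred=None):
    x,y,w,h=box;s=img[y:y+h,x:x+w].astype(int);
    dark=((s[...,0]<60)&(s.sum(2)<230)|(s[...,2]-s[...,0]>50)).astype(np.uint8)
    k,l,st,c=cv2.connectedComponentsWithStats(dark);out=[]
    for i in range(1,k):
        if not 60<st[i,4]<400 or st[i,0]==0 or st[i,1]==0 or st[i,0]+st[i,2]==w or st[i,1]+st[i,3]==h: continue
        uv=c[i]+[x,y];p=back(n,uv,z0+9)[0,:2]
        p=least_squares(lambda q:domec(n,q[0],q[1],z0)-uv,p).x
        out.append((p.round(1),uv.round(1),st[i,4]))
    return out
def tool(dst,psi=None):
    "print shift in cm in tool axes, and turn"
    s=r.state();print("pos",s["position"].round(1),"psi",round(float(np.degrees(np.arctan2(s['tcp_rot'][1,0],s['tcp_rot'][0,0]))),2),"t",round(s['t'],2))
    for d in np.atleast_2d(dst): print(d,"->cm",(s["tcp_rot"].T@(np.array(d)-s["position"])/10).round(2))
E
python3 - <<'E'
from h import *
t=cv2.imread("pics/top0.png");s=cv2.imread("pics/side0.png")
for o in domes("top",t,4,(184,214,90,64)): print(o)
print("set top"); 
for o in domes("top",t,24.5,(405,195,65,62)): print(o)
print("side")
for o in domes("side",s,4,(184,228,80,70)): print(o)
for o in domes("side",s,24.5,(388,181,66,58)): print(o)
# display fit: pocket floors seen
obs=np.array([[558.8,-328.4],[531.1,-428.9],[485.1,-308.0],[471.4,-358.5]])
loc=np.array([[38,52],[38,-52],[-38,52],[-38,0]])
f=lambda p:(loc@np.array([[np.cos(p[2]),np.sin(p[2])],[-np.sin(p[2]),np.cos(p[2])]])+p[:2]-obs).ravel()
q=least_squares(f,[515,-370,-.27]);print("grid centre",q.x,f(q.x).round(1))
# side whites
hsv=cv2.cvtColor(s,cv2.COLOR_BGR2HSV);w=((hsv[...,2]>180)&(hsv[...,1]<35)).astype(np.uint8);m=w*0;m[180:242,386:460]=1
k,l,st,c=cv2.connectedComponentsWithStats(w*m)
for i in range(1,k):
    if st[i,4]>30: print("sw",st[i],back("side",c[i],24.5)[0].round(1))
# slot grey
hs=cv2.cvtColor(t,cv2.COLOR_BGR2HSV);g=((hs[...,0]>95)&(hs[...,0]<130)&(hs[...,1]>25)).astype(np.uint8);m=g*0;m[245:280,400:455]=1
k,l,st,c=cv2.connectedComponentsWithStats(g*m)
for i in range(1,k):
    if st[i,4]>3: print("slot",st[i],c[i],back("top",c[i],24.5)[0].round(1))
print("corners",back("top",np.array([[142,35],[463,125],[375,519],[42,427]])/5+[385,178]-.4,30).round(1))
E
```

```text
(array([501.3, 105.8]), array([255.5, 229.1]), np.int32(121))
(array([487.5, 187.9]), array([224.1, 234. ]), np.int32(124))
(array([475.4, 257.2]), array([197.5, 238.3]), np.int32(124))
(array([431.9, 100.6]), array([256.5, 255.6]), np.int32(119))
(array([417.4, 168.3]), array([230.4, 260.9]), np.int32(122))
(array([403.2, 242.3]), array([201.7, 266.1]), np.int32(129))
set top
(array([ 457. , -407.7]), array([452.5, 247.6]), np.int32(112))
side
(array([475.5, 257.8]), array([196.9, 259.4]), np.int32(136))
(array([416.7, 168.9]), array([234.6, 270.8]), np.int32(144))
(array([403. , 243.4]), array([204.4, 281.7]), np.int32(154))
grid centre [ 5.08156670e+02 -3.68485688e+02 -2.68070674e-01] [-0.2 -0.  -0.1  0.2  0.2 -0.3  0.1  0.1]
sw [387 180  54   5 266] [ 596.7 -396.4   24.5]
sw [391 190  15   9 116] [ 560.  -328.6   24.5]
sw [426 190  15   9 107] [ 532.3 -428.1   24.5]
sw [394 208  16  10 138] [ 486.8 -307.8   24.5]
sw [413 209  15   9 123] [ 472.4 -357.8   24.5]
sw [416 237  19   3  55] [ 385.7 -329.8   24.5]
corners [[ 621.4 -309.3   30. ]
 [ 575.1 -476.8   30. ]
 [ 371.4 -421.4   30. ]
 [ 415.9 -252.6   30. ]]
```

```bash
cat >> h.py <<'E'
TH=-0.268;C,S=np.cos(TH),np.sin(TH);R2=np.array([[C,-S],[S,C]])
G=np.array([508.6,-368.3])
def disp(x,y): return G+R2@[x,y]   # local, origin at pocket grid centre
POCK=[disp(a,b) for a in(-38,38) for b in(-52,0,52)]
E
python3 - <<'E'
from h import *
c=back("top",np.array([[216.5,432.5],[130,382],[313,433],[305,483],[118,432],[203,428],[98,398]])/5+[385,178]-.4,28)
for p in c: print(p.round(1),(R2.T@(p[:2]-G)).round(1))
print(np.round(POCK,1))
sl=R2.T@(c[0,:2]-G)
a=disp(sl[0],33.); tool([[*a,60],[*a,230]])
E
```

```text
[ 414.1 -342.5   28. ] [-97.9  -0.1]
[ 439.4 -298.7   28. ] [-85.2  48.8]
[ 414.4 -392.1   28. ] [-84.5 -47.9]
[ 389.1 -387.    28. ] [-110.3  -49.7]
[ 413.8 -291.9   28. ] [-111.6   48.6]
[ 416.3 -335.6   28. ] [-97.6   7.1]
[ 431. -282.   28.] [-97.6  62.6]
[[ 458.2 -408.4]
 [ 472.  -358.2]
 [ 485.7 -308.1]
 [ 531.5 -428.5]
 [ 545.2 -378.4]
 [ 559.  -328.2]]
pos [ 245.4 -574.   230.1] psi 23.14 t 0.1
[ 422.89972049 -310.54454861   60.        ] ->cm [ 26.67 -17.21  17.05]
[ 422.89972049 -310.54454861  230.        ] ->cm [ 26.68 -17.25   0.05]
```

Call:
{"api": "carry_out", "payload": {
  "moves": [
    [0,3.8,-2.45,0,0,0,0],
    [0,3.8,-2.45,0,0,0,0],
    [0,3.8,-2.45,0,0,0,0],
    [0,3.8,-2.45,0,0,0,0],
    [0,3.8,-2.45,0,0,0,0],
    [0,3.8,-2.45,0,0,0,0],
    [0,3.8,-2.45,0,0,0,0],
    [0,0,0,3,0,0,0]
  ],
  "newtons": 20
}}

```text
t: 0.9
position: [427.8, -310.4, 205.3]
tcp_rot: [[0.917, 0.398, 0.008], [0.398, -0.917, -0.005], [0.006, 0.007, -1.0]]
wrist_force: [-0.4, -1.5, -0.3]
finger_gap: 0.002
grasp_force: 0.0
```

Call:
{"api": "carry_out", "payload": {
  "moves": [
    [0,0,0,2,0,0,7.7],
    [0,0,0,2,0,0,7.7],
    [0,0,0,2,0,0,7.7],
    [0,0,0,2,0,0,7.7],
    [0,0,0,2,0,0,7.7],
    [0,0,0,2,0,0,0],
    [0,0,0,0,0,0,0]
  ]
}}

```text
t: 1.6
position: [420.3, -310.1, 77.7]
tcp_rot: [[0.964, -0.265, -0.006], [-0.265, -0.964, 0.006], [-0.007, -0.004, -1.0]]
wrist_force: [-0.5, 0.0, 0.4]
finger_gap: -0.001
grasp_force: 0.0
```

```bash
python3 - <<'E'
from h import *
a=disp(-97.8,33.); tool([[*a,40],[*a,27]])
t=r.capture("top");s=r.capture("side");cv2.imwrite("pics/g1.png",np.hstack([crop(t,385,190,100,110,4),crop(s,385,170,90,110,4)]))
E
```

```text
pos [ 420.3 -310.1   77.7] psi -15.35 t 1.6
[ 423.02973318 -310.58025089   40.        ] ->cm [ 0.31 -0.01  3.77]
[ 423.02973318 -310.58025089   27.        ] ->cm [ 0.32 -0.    5.07]
```

View pics/g1.png

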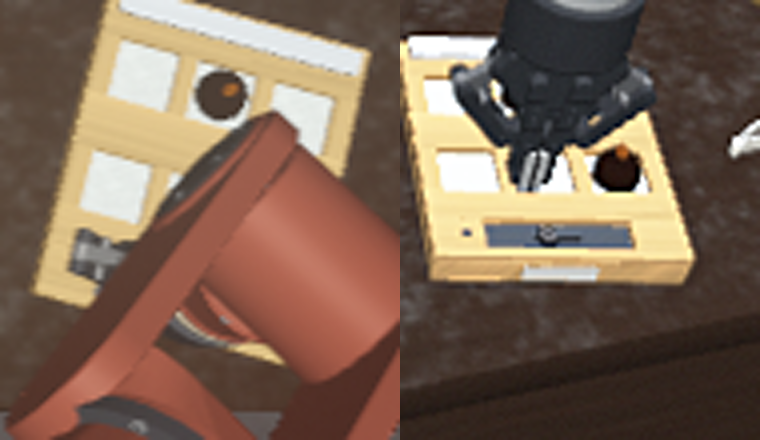

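The gripper is shut and hanging over the deck left of the nub. In the side crop the nub is at (547,236) and the slot is clear.

Call:
{"api": "carry_out", "payload": {
  "moves": [
    [0,0.3,0,1.9,0,0,0],
    [0,0,0,1.8,0,0,0],
    [0,0,0,0,0,0,0],
    [0,0,0,0,0,0,0]
  ]
}}

```text
t: 2.1
position: [426.2, -313.7, 45.3]
tcp_rot: [[0.964, -0.265, 0.001], [-0.265, -0.964, -0.001], [0.001, 0.001, -1.0]]
wrist_force: [-0.0, -1.3, 0.1]
finger_gap: -0.003
grasp_force: 0.0
```

```bash
python3 - <<'E'
from h import *
a=disp(-97.8,33.); tool([[*a,26.5]])
s=r.capture("side");cv2.imwrite("pics/g2.png",crop(s,385,170,90,90,6))
E
```

```text
pos [ 426.2 -313.7   45.3] psi -15.36 t 2.1
[ 423.02973318 -310.58025089   26.5       ] ->cm [-0.39 -0.22  1.88]
```

View pics/g2.png

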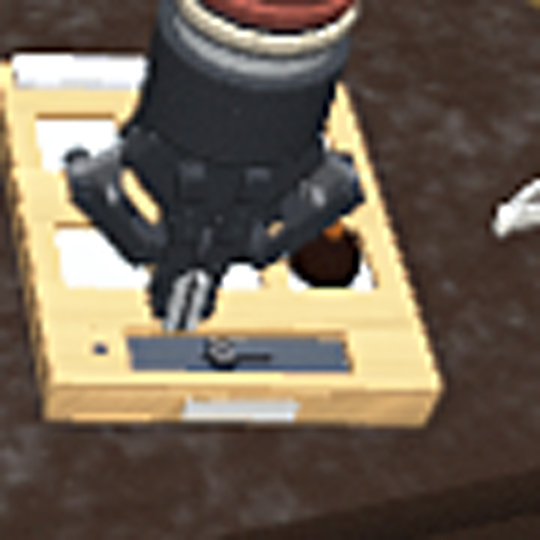

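Call:
{"api": "carry_out", "payload": {
  "moves": [
    [0,0,0,0,0,0,0],
    [0,0,0,0,0,0,0],
    [0,0,0,0,0,0,0],
    [0,0,0,0,0,0,0]
  ]
}}

```text
t: 2.55
position: [425.9, -313.5, 44.7]
tcp_rot: [[0.964, -0.265, 0.0], [-0.265, -0.964, -0.0], [0.001, 0.0, -1.0]]
wrist_force: [0.6, -0.9, 0.3]
finger_gap: -0.003
grasp_force: 0.0
```

```bash
python3 - <<'E'
from h import *
a=disp(-97.8,33.); tool([[*a,26.5]])
for i in range(3): print(r.state()["position"])
E
```

```text
pos [ 425.9 -313.5   44.7] psi -15.36 t 2.55
[ 423.02973318 -310.58025089   26.5       ] ->cm [-0.35 -0.21  1.82]
[ 425.87453831 -313.4837197    44.69065576]
[ 425.87453831 -313.4837197    44.69065576]
[ 425.87453831 -313.4837197    44.69065576]
```

Call:
{"api": "carry_out", "payload": {
  "moves": [
    [0,-0.35,-0.21,1.0,0,0,0],
    [0,0,0,0,0,0,0],
    [0,0,0,0,0,0,0],
    [0,0,0,0,0,0,0]
  ]
}}

```text
t: 2.95
position: [422.8, -310.2, 34.1]
tcp_rot: [[0.964, -0.265, -0.0], [-0.265, -0.964, 0.0], [-0.0, -0.0, -1.0]]
wrist_force: [0.3, -0.4, -0.2]
finger_gap: 0.003
grasp_force: 0.0
```

```bash
python3 - <<'E'
from h import *
a=disp(-97.8,33.); tool([[*a,26.5]])
E
```

```text
pos [ 422.8 -310.2   34.1] psi -15.36 t 2.95
[ 423.02973318 -310.58025089   26.5       ] ->cm [0.03 0.03 0.76]
```

Call:
{"api": "carry_out", "payload": {
  "moves": [
    [0,0,0,0.3,0,0,0],
    [0,0,0,0.25,0,0,0],
    [0,0,0,0.15,0,0,0],
    [0,0,0,0,0,0,0],
    [0,0,0,0,0,0,0]
  ]
}}

```text
t: 3.45
position: [422.9, -310.4, 27.2]
tcp_rot: [[0.964, -0.265, -0.0], [-0.265, -0.964, 0.0], [-0.0, -0.0, -1.0]]
wrist_force: [0.5, -0.2, -0.2]
finger_gap: -0.003
grasp_force: 0.0
```

Call:
{"api": "carry_out", "payload": {
  "moves": [
    [0,0,0.5,0,0,0,0],
    [0,0,0.5,0,0,0,0],
    [0,0,0.5,0,0,0,0],
    [0,0,0.4,0,0,0,0],
    [0,0,0,0,0,0,0]
  ]
}}

```text
t: 3.95
position: [417.7, -329.4, 27.4]
tcp_rot: [[0.964, -0.266, 0.0], [-0.266, -0.964, -0.0], [0.0, 0.0, -1.0]]
wrist_force: [-0.5, 0.5, -0.2]
finger_gap: -0.0
grasp_force: 0.0
```

Call:
{"api": "carry_out", "payload": {
  "moves": [
    [0,0,0.2,0,0,0,0],
    [0,0,0,0,0,0,0],
    [0,0,0,0,0,0,0]
  ]
}}

```text
t: 4.25
position: [417.3, -330.7, 27.3]
tcp_rot: [[0.964, -0.265, -0.0], [-0.265, -0.964, -0.0], [-0.0, 0.0, -1.0]]
wrist_force: [-0.2, -0.8, -0.2]
finger_gap: -0.002
grasp_force: 0.0
```

Call:
{"api": "carry_out", "payload": {
  "moves": [
    [0,0,0.2,0,0,0,0],
    [0,0,0,0,0,0,0],
    [0,0,0,0,0,0,0]
  ]
}}

```text
t: 4.55
position: [416.8, -332.4, 27.3]
tcp_rot: [[0.964, -0.265, -0.0], [-0.265, -0.964, 0.0], [-0.0, -0.0, -1.0]]
wrist_force: [0.2, 0.8, 0.6]
finger_gap: -0.001
grasp_force: 0.5
```

Call:
{"api": "carry_out", "payload": {
  "moves": [
    [0,0,0.2,0,0,0,0],
    [0,0,0,0,0,0,0],
    [0,0,0,0,0,0,0]
  ]
}}

```text
t: 4.85
position: [416.2, -334.5, 27.3]
tcp_rot: [[0.964, -0.265, -0.0], [-0.265, -0.964, -0.0], [-0.0, 0.0, -1.0]]
wrist_force: [0.2, 0.8, -0.1]
finger_gap: 0.004
grasp_force: 0.5
```

Call:
{"api": "carry_out", "payload": {
  "moves": [
    [0,0,0.2,0,0,0,0],
    [0,0,0,0,0,0,0],
    [0,0,0,0,0,0,0]
  ]
}}

```text
t: 5.15
position: [415.7, -336.6, 27.3]
tcp_rot: [[0.964, -0.265, -0.0], [-0.265, -0.964, -0.0], [-0.0, 0.0, -1.0]]
wrist_force: [-0.2, 1.0, 0.5]
finger_gap: 0.0
grasp_force: 0.4
```

```bash
python3 - <<'E'
from h import *
print((R2.T@(r.state()["position"][:2]-G)).round(1), r.state()["wrist_force"])
s=r.capture("side");cv2.imwrite("pics/g3.png",crop(s,385,185,90,70,7))
E
```

```text
[-98.   6.] [-0.23417101  0.99913981  0.47145853]
```

View pics/g3.png

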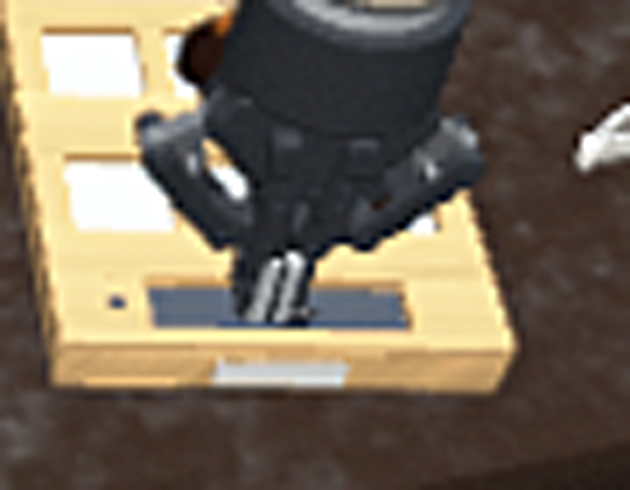

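The fingertips are in the slot at crop (275,310), with no stop force yet, so I keep pushing.

Call:
{"api": "carry_out", "payload": {
  "moves": [
    [0,0,0.2,0,0,0,0],
    [0,0,0,0,0,0,0],
    [0,0,0,0,0,0,0]
  ]
}}

```text
t: 5.5
position: [415.1, -338.4, 27.3]
tcp_rot: [[0.964, -0.265, -0.0], [-0.265, -0.964, -0.0], [-0.0, 0.0, -1.0]]
wrist_force: [-0.2, -0.3, 0.2]
finger_gap: -0.002
grasp_force: 0.4
```

Call:
{"api": "carry_out", "payload": {
  "moves": [
    [0,0,0.15,0,0,0,0],
    [0,0,0,0,0,0,0],
    [0,0,0,0,0,0,0]
  ]
}}

```text
t: 5.8
position: [414.8, -339.9, 27.3]
tcp_rot: [[0.964, -0.265, -0.0], [-0.265, -0.964, -0.0], [-0.0, 0.0, -1.0]]
wrist_force: [0.5, 1.4, -0.2]
finger_gap: 0.002
grasp_force: 0.5
```

Call:
{"api": "carry_out", "payload": {
  "moves": [
    [0,0,0.15,0,0,0,0],
    [0,0,0,0,0,0,0],
    [0,0,0,0,0,0,0]
  ]
}}

```text
t: 6.1
position: [414.6, -340.1, 27.2]
tcp_rot: [[0.964, -0.265, 0.0], [-0.265, -0.964, 0.002], [-0.0, -0.002, -1.0]]
wrist_force: [0.9, 5.3, 1.7]
finger_gap: 0.001
grasp_force: 2.6
```

Call:
{"api": "carry_out", "payload": {
  "moves": [
    [0,0,0.15,0,0,0,0],
    [0,0,0,0,0,0,0],
    [0,0,0,0,0,0,0]
  ]
}}

```text
t: 6.4
position: [414.6, -340.3, 27.2]
tcp_rot: [[0.964, -0.266, 0.001], [-0.266, -0.964, 0.005], [-0.001, -0.005, -1.0]]
wrist_force: [3.3, 8.4, 3.6]
finger_gap: 0.001
grasp_force: 4.4
```

The switch is at its off stop. I back off, lift and look at it.

Call:
{"api": "carry_out", "payload": {
  "moves": [
    [0,0,-0.6,0,0,0,0],
    [0,0,0,-2,0,0,0],
    [0,0,0,-4,0,0,-7.5],
    [0,0,0,-4.5,0,0,-7.5],
    [0,0,0,-4.5,0,0,-7.5],
    [70,0,0,-4.5,0,0,-7.5],
    [70,0,0,-4.5,0,0,-7.5],
    [70,0,0,-4.5,0,0,-7.5]
  ]
}}

```text
t: 7.2
position: [415.1, -337.5, 314.4]
tcp_rot: [[0.867, 0.499, -0.0], [0.499, -0.867, -0.003], [-0.001, 0.002, -1.0]]
wrist_force: [1.1, -0.8, -0.1]
finger_gap: 0.503
grasp_force: 0.0
```

```bash
python3 - <<'E'
from h import *
s=r.capture("side");t=r.capture("top")
cv2.imwrite("pics/g4.png",np.hstack([crop(s,390,200,64,48,6),crop(t,390,245,64,48,6)]))
for o in domes("top",t,4,(184,214,90,64)): print(o)
tool([[431.9,100.6,310],[431.9,100.6,60],[474,-105,310]])
E
```

```text
(array([501.4, 105.6]), array([255.5, 229.1]), np.int32(123))
(array([487.6, 187.9]), array([224.2, 234. ]), np.int32(125))
(array([475.5, 257.3]), array([197.5, 238.2]), np.int32(125))
(array([432.3,  99.6]), array([256.6, 255.5]), np.int32(123))
(array([417.2, 168. ]), array([230.5, 261. ]), np.int32(126))
(array([403.2, 242.3]), array([201.7, 266.1]), np.int32(129))
pos [ 418.3 -340.7  321.7] psi 29.72 t 7.3
[431.9 100.6 310. ] ->cm [ 23.05 -37.67   0.57]
[431.9 100.6  60. ] ->cm [ 22.99 -38.11  25.57]
[ 474. -105.  310.] ->cm [ 16.52 -17.73   0.91]
```

View pics/g4.png

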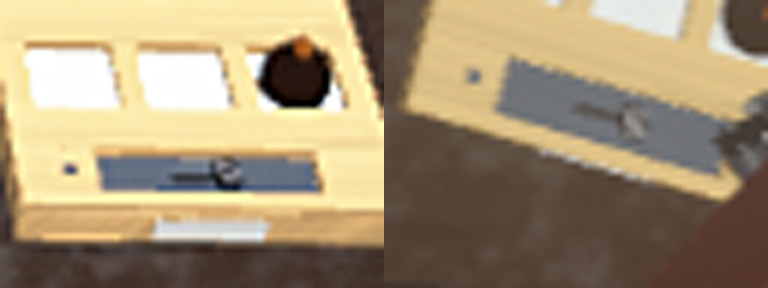

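The nub now sits right of the slot centre, at crop (228,172), so it's off. Next is the pick at (432,100).

Call:
{"api": "carry_out", "payload": {
  "moves": [
    [70,2.5,-4.2,0,0,0,0],
    [70,2.5,-4.2,0,0,0,0],
    [70,2.5,-4.2,0,0,0,0],
    [70,2.5,-4.2,0,0,0,0],
    [70,2.5,-4.2,0,0,0,0],
    [70,2.5,-4.2,0,0,0,0],
    [70,2.5,-4.2,0,0,0,0],
    [70,2.5,-4.2,0,0,0,0]
  ]
}}

```text
t: 8.1
position: [423.2, 55.3, 312.2]
tcp_rot: [[0.87, 0.493, 0.002], [0.493, -0.87, -0.002], [0.001, 0.002, -1.0]]
wrist_force: [0.4, -1.0, -0.3]
finger_gap: 0.699
grasp_force: 0.0
```

Call:
{"api": "carry_out", "payload": {
  "moves": [
    [70,3.0,-4.3,0,0,0,0],
    [70,0,0,4.5,0,0,0],
    [70,0,0,4.5,0,0,0],
    [70,0,0,4.5,0,0,0],
    [70,0,0,4.5,0,0,0],
    [70,0,0,4,0,0,0],
    [70,0,0,0,0,0,0],
    [70,0,0,0,0,0,0]
  ]
}}

```text
t: 8.9
position: [427.6, 103.5, 92.2]
tcp_rot: [[0.869, 0.494, -0.001], [0.494, -0.869, -0.001], [-0.001, 0.0, -1.0]]
wrist_force: [1.2, 0.5, 1.2]
finger_gap: 0.701
grasp_force: 0.0
```

```bash
python3 - <<'E'
from h import *
tool([[432.1,100.1,60],[432.1,100.1,12]]);print(r.state()["finger_gap"])
E
```

```text
pos [427.6 103.5  92.2] psi 29.62 t 8.9
[432.1 100.1  60. ] ->cm [0.23 0.52 3.22]
[432.1 100.1  12. ] ->cm [0.23 0.52 8.02]
0.700579244454511
```

Call:
{"api": "carry_out", "payload": {
  "moves": [
    [70,0.23,0.52,2.0,0,0,0],
    [70,0,0,2.0,0,0,0],
    [70,0,0,0,0,0,0],
    [70,0,0,0,0,0,0],
    [70,0,0,0,0,0,0]
  ]
}}

```text
t: 9.4
position: [434.7, 100.6, 54.7]
tcp_rot: [[0.869, 0.495, 0.005], [0.495, -0.869, 0.0], [0.004, 0.002, -1.0]]
wrist_force: [-0.2, 0.4, -0.2]
finger_gap: 0.694
grasp_force: 0.0
```

```bash
python3 - <<'E'
from h import *
tool([[432.1,100.1,12]])
t=r.capture("top");s=r.capture("side")
print(domes("top",t,4,(184,214,90,64)))
E
```

```text
pos [434.7 100.6  54.7] psi 29.64 t 9.4
[432.1 100.1  12. ] ->cm [-0.27 -0.09  4.27]
[]
```

Call:
{"api": "carry_out", "payload": {
  "moves": [
    [70,-0.25,-0.1,1.5,0,0,0],
    [70,0,0,1.5,0,0,0],
    [70,0,0,1.0,0,0,0],
    [70,0,0,0,0,0,0],
    [70,0,0,0,0,0,0],
    [70,0,0,0,0,0,0]
  ]
}}

```text
t: 10.1
position: [430.7, 100.2, 13.0]
tcp_rot: [[0.869, 0.494, 0.002], [0.494, -0.869, 0.0], [0.001, 0.001, -1.0]]
wrist_force: [0.8, -0.2, -0.0]
finger_gap: 0.702
grasp_force: 0.0
```

```bash
python3 - <<'E'
from h import *
tool([[432.1,100.1,12]])
E
```

```text
pos [430.7 100.2  13. ] psi 29.64 t 10.1
[432.1 100.1  12. ] ->cm [0.12 0.08 0.11]
```

Call:
{"api": "carry_out", "payload": {
  "moves": [
    [70,0.1,0.1,0.2,0,0,0],
    [70,0,0,0,0,0,0],
    [35,0,0,0,0,0,0],
    [30,0,0,0,0,0,0],
    [30,0,0,0,0,0,0],
    [30,0,0,0,0,0,0],
    [30,0,0,0,0,0,0]
  ],
  "newtons": 30
}}

```text
t: 10.8
position: [431.2, 99.8, 10.6]
tcp_rot: [[0.869, 0.495, -0.0], [0.495, -0.869, 0.0], [-0.0, -0.0, -1.0]]
wrist_force: [-1.6, 0.1, 4.6]
finger_gap: 0.332
grasp_force: 29.3
```

Call:
{"api": "carry_out", "payload": {
  "moves": [
    [30,0,0,-0.5,0,0,0],
    [30,0,0,-1.5,0,0,0],
    [30,0,0,-2,0,0,0],
    [30,0,0,-3,0,0,0],
    [30,0,0,-3,0,0,0]
  ],
  "newtons": 40
}}

```text
t: 11.3
position: [430.3, 99.6, 110.7]
tcp_rot: [[0.869, 0.494, -0.001], [0.494, -0.869, -0.0], [-0.001, -0.001, -1.0]]
wrist_force: [0.2, -0.3, -0.6]
finger_gap: 0.326
grasp_force: 38.6
```

```bash
python3 - <<'E'
from h import *
tool([[474,-105,310]]);print(r.state()["finger_gap"],r.state()["grasp_force"])
t=r.capture("top");s=r.capture("side")
cv2.imwrite("pics/k1.png",np.hstack([crop(t,200,190,100,100,4),crop(s,190,170,100,100,4)]))
E
```

```text
pos [430.3  99.6 110.7] psi 29.63 t 11.3
[ 474 -105  310] ->cm [ -6.35  19.93 -19.94]
0.32628476187810623 38.60263237380423
```

View pics/k1.png

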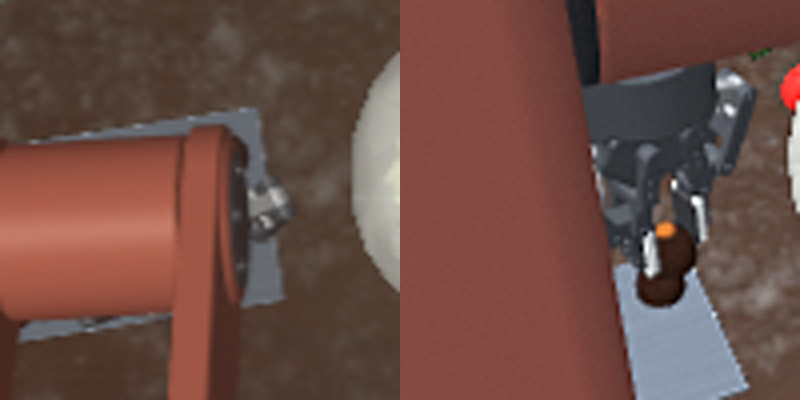

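The dome is held upright with its nut up, at about crop (668,245). I carry it to pocket 3.

Call:
{"api": "carry_out", "payload": {
  "moves": [
    [30,0,0,-4,0,0,0],
    [30,0,0,-5,0,0,0],
    [30,0,0,-5,0,0,0],
    [30,0,0,-5,0,0,0],
    [30,-0.7,2,-1,0,0,0],
    [30,-1.4,4.2,0,0,0,0],
    [30,-1.4,4.2,0,0,0,0],
    [30,-1.4,4.2,0,0,0,0]
  ]
}}

```text
t: 12.2
position: [460.6, -52.7, 309.4]
tcp_rot: [[0.869, 0.495, -0.0], [0.495, -0.869, 0.0], [-0.0, -0.0, -1.0]]
wrist_force: [1.0, 1.3, 0.2]
finger_gap: 0.323
grasp_force: 38.8
```

Call:
{"api": "carry_out", "payload": {
  "moves": [
    [30,-1.4,4.2,0,0,0,0],
    [30,-1.4,4.2,0,0,0,0],
    [30,-1.4,4.2,0,0,0,0],
    [30,-1.4,4.2,0,0,0,0],
    [30,-1.4,4.2,0,0,0,0],
    [30,-1.4,4.2,0,0,0,0],
    [30,-1.4,4.2,0,0,0,0],
    [30,-1.4,4.2,0,0,0,0]
  ]
}}

```text
t: 13.0
position: [529.3, -400.4, 308.3]
tcp_rot: [[0.869, 0.494, -0.002], [0.494, -0.869, 0.002], [-0.001, -0.002, -1.0]]
wrist_force: [0.6, 0.7, -0.3]
finger_gap: 0.326
grasp_force: 38.8
```

```bash
python3 - <<'E'
from h import *
tool([[*POCK[3],80]]);print(r.state()["finger_gap"],r.state()["grasp_force"])
E
```

```text
pos [ 529.3 -400.4  308.3] psi 29.62 t 13.0
[ 531.47371753 -428.50625421   80.        ] ->cm [-1.19  2.6  22.82]
0.32624591980002476 38.766611855244264
```

Call:
{"api": "carry_out", "payload": {
  "moves": [
    [30,-1.2,2.6,3,0,0,0],
    [30,0,0,4.5,0,0,0],
    [30,0,0,4.5,0,0,0],
    [30,0,0,4.5,0,0,0],
    [30,0,0,3.5,0,0,0],
    [30,0,0,1.5,0,0,0],
    [30,0,0,0,0,0,0],
    [30,0,0,0,0,0,0]
  ]
}}

```text
t: 13.8
position: [532.7, -428.1, 96.4]
tcp_rot: [[0.869, 0.495, 0.001], [0.495, -0.869, -0.001], [0.0, 0.002, -1.0]]
wrist_force: [-0.6, -1.0, 1.3]
finger_gap: 0.325
grasp_force: 38.8
```

Call:
{"api": "carry_out", "payload": {
  "moves": [
    [30,0,0,0,0,0,0],
    [30,0,0,0,0,0,0]
  ]
}}

```text
t: 14.0
position: [533.6, -428.8, 98.5]
tcp_rot: [[0.869, 0.495, 0.004], [0.495, -0.869, -0.004], [0.001, 0.005, -1.0]]
wrist_force: [0.1, -0.6, 0.0]
finger_gap: 0.322
grasp_force: 38.8
```

```bash
python3 - <<'E'
from h import *
tool([[*POCK[3],40]]);print(r.state()["finger_gap"],r.state()["grasp_force"])
E
```

```text
pos [ 533.6 -428.8   98.5] psi 29.64 t 14.0
[ 531.47371753 -428.50625421   40.        ] ->cm [-0.17 -0.16  5.85]
0.3215274721435196 38.781216064235196
```

Call:
{"api": "carry_out", "payload": {
  "moves": [
    [30,-0.2,-0.1,2,0,0,0],
    [30,0,0,2,0,0,0],
    [30,0,0,1.4,0,0,0],
    [30,0,0,0,0,0,0],
    [30,0,0,0,0,0,0],
    [30,0,0,0,0,0,0],
    [30,0,0,0,0,0,0]
  ]
}}

```text
t: 14.7
position: [530.6, -428.3, 42.9]
tcp_rot: [[0.869, 0.495, 0.002], [0.495, -0.869, -0.002], [0.001, 0.003, -1.0]]
wrist_force: [-1.0, -0.5, 0.0]
finger_gap: 0.326
grasp_force: 38.8
```

```bash
python3 - <<'E'
from h import *
tool([[*(POCK[3]-[.8,.4]),31.5]]);print(r.state()["finger_gap"],r.state()["grasp_force"])
E
```

```text
pos [ 530.6 -428.3   42.9] psi 29.64 t 14.7
[ 530.67371753 -428.90625421   31.5       ] ->cm [-0.03  0.05  1.14]
0.3259130660630895 38.78069748636335
```

Call:
{"api": "carry_out", "payload": {
  "moves": [
    [30,0,0.05,0.5,0,0,0],
    [30,0,0,0.3,0,0,0],
    [30,0,0,0.2,0,0,0],
    [30,0,0,0,0,0,0],
    [30,0,0,0,0,0,0]
  ]
}}

```text
t: 15.2
position: [529.9, -427.8, 31.3]
tcp_rot: [[0.869, 0.495, -0.0], [0.495, -0.869, 0.0], [-0.0, -0.0, -1.0]]
wrist_force: [-0.2, 0.9, 2.0]
finger_gap: 0.322
grasp_force: 39.2
```

Call:
{"api": "carry_out", "payload": {
  "moves": [
    [50,0,0,0,0,0,0],
    [50,0,0,0,0,0,0],
    [50,0,0,0,0,0,0],
    [50,0,0,-1,0,0,0],
    [50,0,0,-3,0,0,0],
    [60,0,0,-4,0,0,0],
    [70,0,0,-5,0,0,0],
    [70,0,0,-5,0,0,0]
  ]
}}

```text
t: 16.0
position: [529.6, -427.6, 213.2]
tcp_rot: [[0.869, 0.495, -0.0], [0.495, -0.869, 0.0], [-0.0, -0.0, -1.0]]
wrist_force: [0.7, -1.0, -0.1]
finger_gap: 0.701
grasp_force: 0.0
```

Call:
{"api": "carry_out", "payload": {
  "moves": [
    [70,0,0,-5,0,0,0],
    [70,0,0,-5,0,0,0],
    [70,1.4,-4.2,0,0,0,0],
    [70,1.4,-4.2,0,0,0,0],
    [70,1.4,-4.2,0,0,0,0],
    [70,1.4,-4.2,0,0,0,0],
    [70,1.4,-4.2,0,0,0,0]
  ]
}}

```text
t: 16.7
position: [486.4, -209.1, 312.2]
tcp_rot: [[0.869, 0.494, 0.001], [0.494, -0.869, -0.0], [0.001, 0.001, -1.0]]
wrist_force: [0.8, -0.4, 0.7]
finger_gap: 0.696
grasp_force: 0.0
```

```bash
python3 - <<'E'
from h import *
t=r.capture("top");s=r.capture("side")
for o in domes("top",t,4,(184,214,90,64)): print(o)
for n,i,b in(("top",t,(405,195,68,62)),("side",s,(388,181,70,58))):
  for o in domes(n,i,24.5,b): print(n,o)
cv2.imwrite("pics/p3.png",np.hstack([crop(t,385,178,100,108,4),crop(s,383,172,80,108,4)[:432]]))
print(np.round(POCK,1));tool([[501.3,105.6,300]])
E
```

```text
(array([501.4, 105.2]), array([255.5, 229.1]), np.int32(117))
(array([487.5, 188.1]), array([224., 234.]), np.int32(122))
(array([475.5, 257.4]), array([197.5, 238.3]), np.int32(122))
(array([417.3, 168.4]), array([230.4, 261. ]), np.int32(121))
(array([403.2, 242.4]), array([201.6, 266.1]), np.int32(128))
[[ 458.2 -408.4]
 [ 472.  -358.2]
 [ 485.7 -308.1]
 [ 531.5 -428.5]
 [ 545.2 -378.4]
 [ 559.  -328.2]]
pos [ 485.9 -206.1  312.1] psi 29.9 t 16.8
[501.3 105.6 300. ] ->cm [ 16.87 -26.26   1.27]
```

View pics/p3.png

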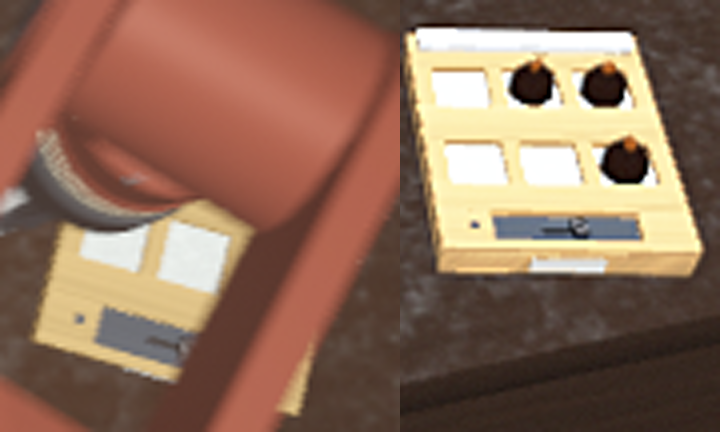

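Pocket 3 now holds an upright dome (side crop (605,85)). The switch is still off. Next is the spare at (417,168).

Call:
{"api": "carry_out", "payload": {
  "moves": [
    [70,1.6,-4.5,0,0,0,0],
    [70,1.6,-4.5,0,0,0,0],
    [70,1.6,-4.5,0,0,0,0],
    [70,1.6,-4.5,0,0,0,0],
    [70,1.6,-4.5,0,0,0,0],
    [70,1.6,-4.5,0,0,0,0],
    [70,1.6,-4.5,0,0,0,0],
    [70,1.5,-4.4,0,0,0,0]
  ]
}}

```text
t: 17.6
position: [419.8, 165.6, 312.4]
tcp_rot: [[0.869, 0.494, 0.003], [0.494, -0.869, 0.0], [0.002, 0.001, -1.0]]
wrist_force: [1.0, 0.7, -0.4]
finger_gap: 0.705
grasp_force: 0.0
```

Call:
{"api": "carry_out", "payload": {
  "moves": [
    [70,0,0,4.5,0,0,0],
    [70,0,0,5,0,0,0],
    [70,0,0,5,0,0,0],
    [70,0,0,5,0,0,0],
    [70,0,0,4.5,0,0,0],
    [70,0,0,0,0,0,0],
    [70,0,0,0,0,0,0],
    [70,0,0,0,0,0,0]
  ]
}}

```text
t: 18.4
position: [423.0, 164.6, 74.5]
tcp_rot: [[0.869, 0.494, 0.006], [0.494, -0.869, 0.001], [0.006, 0.002, -1.0]]
wrist_force: [-0.2, 0.2, -0.1]
finger_gap: 0.702
grasp_force: 0.0
```

```bash
python3 - <<'E'
from h import *
s=r.capture("side")
for o in domes("side",s,4,(184,228,80,70)): print(o)
for o in domes("side",s,24.5,(384,176,80,68)): print(o)
tool([[417.3,168.3,12]])
E
```

```text
(array([ 549.1, -379.8]), array([415.8, 191.9]), np.int32(109))
(array([ 533.3, -430.2]), array([434. , 192.5]), np.int32(116))
(array([ 460.3, -409.5]), array([439.3, 211.3]), np.int32(131))
(array([ 422.6, -345.9]), array([424.6, 225.1]), np.int32(76))
pos [423.3 164.7  74.8] psi 29.63 t 18.45
[417.3 168.3  12. ] ->cm [-0.38 -0.62  6.28]
```

Call:
{"api": "carry_out", "payload": {
  "moves": [
    [70,-0.3,-0.6,2.0,0,0,0],
    [70,0,0,0,0,0,0],
    [70,0,0,0,0,0,0],
    [70,0,0,0,0,0,0]
  ]
}}

```text
t: 18.85
position: [415.9, 168.1, 53.1]
tcp_rot: [[0.869, 0.495, 0.003], [0.495, -0.869, 0.001], [0.003, 0.001, -1.0]]
wrist_force: [-0.4, 0.1, -0.3]
finger_gap: 0.696
grasp_force: 0.0
```

```bash
python3 - <<'E'
from h import *
tool([[417.3,168.3,11]])
E
```

```text
pos [415.9 168.1  53.1] psi 29.64 t 18.85
[417.3 168.3  11. ] ->cm [0.12 0.05 4.21]
```

Call:
{"api": "carry_out", "payload": {
  "moves": [
    [70,0.15,0.05,1.5,0,0,0],
    [70,0,0,1.5,0,0,0],
    [70,0,0,1.0,0,0,0],
    [70,0,0,0,0,0,0],
    [70,0,0,0,0,0,0],
    [70,0,0,0,0,0,0]
  ]
}}

```text
t: 19.45
position: [416.7, 168.3, 12.1]
tcp_rot: [[0.869, 0.495, 0.002], [0.495, -0.869, 0.0], [0.001, 0.0, -1.0]]
wrist_force: [-0.2, 0.7, -0.4]
finger_gap: 0.697
grasp_force: 0.0
```

```bash
python3 - <<'E'
from h import *
tool([[417.3,168.3,10.6]])
E
```

```text
pos [416.7 168.3  12.1] psi 29.64 t 19.45
[417.3 168.3  10.6] ->cm [0.06 0.03 0.15]
```

Call:
{"api": "carry_out", "payload": {
  "moves": [
    [70,0.05,0,0.15,0,0,0],
    [70,0,0,0,0,0,0],
    [30,0,0,0,0,0,0],
    [30,0,0,0,0,0,0],
    [30,0,0,0,0,0,0],
    [30,0,0,0,0,0,0],
    [30,0,0,0,0,0,0]
  ],
  "newtons": 40
}}

```text
t: 20.15
position: [416.4, 168.4, 10.2]
tcp_rot: [[0.869, 0.495, -0.0], [0.495, -0.869, 0.0], [0.0, -0.0, -1.0]]
wrist_force: [-2.3, -0.3, 5.3]
finger_gap: 0.332
grasp_force: 39.2
```

Call:
{"api": "carry_out", "payload": {
  "moves": [
    [30,0,0,-0.5,0,0,0],
    [30,0,0,-1.5,0,0,0],
    [30,0,0,-3,0,0,0],
    [30,0,0,-5,0,0,0],
    [30,0,0,-5,0,0,0],
    [30,0,0,-5,0,0,0],
    [30,0,0,-5,0,0,0],
    [30,0,0,-5,0,0,0]
  ]
}}

```text
t: 20.95
position: [415.7, 168.2, 311.7]
tcp_rot: [[0.869, 0.494, 0.001], [0.494, -0.869, 0.0], [0.001, 0.0, -1.0]]
wrist_force: [2.1, 0.2, -0.2]
finger_gap: 0.33
grasp_force: 39.1
```

```bash
python3 - <<'E'
from h import *
tool([[*POCK[5],310]])
E
```

```text
pos [415.7 168.2 311.7] psi 29.63 t 20.95
[ 559.01326725 -328.21880135  310.        ] ->cm [-12.09  50.23   0.18]
```

Call:
{"api": "carry_out", "payload": {
  "moves": [
    [30,-0.5,2.1,0,0,0,0],
    [30,-1.0,4.2,0,0,0,0],
    [30,-1.0,4.2,0,0,0,0],
    [30,-1.0,4.2,0,0,0,0],
    [30,-1.0,4.2,0,0,0,0],
    [30,-1.0,4.2,0,0,0,0],
    [30,-1.0,4.2,0,0,0,0],
    [30,-1.0,4.2,0,0,0,0]
  ]
}}

```text
t: 21.75
position: [506.8, -144.3, 309.5]
tcp_rot: [[0.869, 0.494, 0.0], [0.494, -0.869, 0.0], [0.0, -0.0, -1.0]]
wrist_force: [-0.4, 0.3, 0.3]
finger_gap: 0.333
grasp_force: 39.1
```

Call:
{"api": "carry_out", "payload": {
  "moves": [
    [30,-1.0,4.2,0,0,0,0],
    [30,-1.0,4.2,0,0,0,0],
    [30,-1.0,4.2,0,0,0,0],
    [30,-1.0,4.2,0,0,0,0],
    [30,-0.6,2.0,0,0,0,0],
    [30,0,0,0,0,0,0],
    [30,0,0,0,0,0,0]
  ]
}}

```text
t: 22.45
position: [559.4, -328.6, 308.9]
tcp_rot: [[0.87, 0.494, -0.001], [0.494, -0.87, 0.001], [-0.0, -0.002, -1.0]]
wrist_force: [-0.8, 0.1, -0.5]
finger_gap: 0.331
grasp_force: 39.2
```

```bash
python3 - <<'E'
from h import *
tool([[*POCK[5],60]]);print(r.state()["finger_gap"])
E
```

```text
pos [ 559.4 -328.6  308.9] psi 29.59 t 22.45
[ 559.01326725 -328.21880135   60.        ] ->cm [-1.000e-02 -1.000e-02  2.489e+01]
0.33139721688614887
```

Call:
{"api": "carry_out", "payload": {
  "moves": [
    [30,0,0,4,0,0,0],
    [30,0,0,5,0,0,0],
    [30,0,0,5,0,0,0],
    [30,0,0,5,0,0,0],
    [30,0,0,4,0,0,0],
    [30,0,0,2,0,0,0],
    [30,0,0,0,0,0,0],
    [30,0,0,0,0,0,0]
  ]
}}

```text
t: 23.25
position: [560.2, -327.7, 60.4]
tcp_rot: [[0.869, 0.496, 0.0], [0.496, -0.869, 0.0], [0.0, 0.0, -1.0]]
wrist_force: [-0.4, 0.4, -0.4]
finger_gap: 0.328
grasp_force: 39.2
```

Call:
{"api": "carry_out", "payload": {
  "moves": [
    [30,0,0,0,0,0,0],
    [30,0,0,0,0,0,0]
  ]
}}

```text
t: 23.45
position: [561.6, -329.6, 62.8]
tcp_rot: [[0.869, 0.495, 0.004], [0.495, -0.869, -0.003], [0.002, 0.004, -1.0]]
wrist_force: [0.1, -0.2, 0.1]
finger_gap: 0.33
grasp_force: 39.2
```

```bash
python3 - <<'E'
from h import *
tool([[*(POCK[5]-[.9,0]),42]]);print(r.state()["finger_gap"])
E
```

```text
pos [ 561.6 -329.6   62.8] psi 29.65 t 23.45
[ 558.11326725 -328.21880135   42.        ] ->cm [-0.24 -0.3   2.07]
0.32963045367481664
```

Call:
{"api": "carry_out", "payload": {
  "moves": [
    [30,-0.24,-0.25,1.0,0,0,0],
    [30,0,0,0.9,0,0,0],
    [30,0,0,0,0,0,0],
    [30,0,0,0,0,0,0],
    [30,0,0,0,0,0,0],
    [30,0,0,0,0,0,0]
  ]
}}

```text
t: 24.05
position: [556.8, -327.9, 41.0]
tcp_rot: [[0.869, 0.494, 0.0], [0.494, -0.869, -0.0], [0.0, 0.001, -1.0]]
wrist_force: [-0.2, -0.2, -0.1]
finger_gap: 0.331
grasp_force: 39.2
```

```bash
python3 - <<'E'
from h import *
tool([[*(POCK[5]-[.9,0]),31.2]]);print(r.state()["finger_gap"])
E
```

```text
pos [ 556.8 -327.9   41. ] psi 29.63 t 24.05
[ 558.11326725 -328.21880135   31.2       ] ->cm [0.1  0.09 0.98]
0.33142172846744333
```

Call:
{"api": "carry_out", "payload": {
  "moves": [
    [30,0.1,0.1,0.4,0,0,0],
    [30,0,0,0.3,0,0,0],
    [30,0,0,0.25,0,0,0],
    [30,0,0,0,0,0,0],
    [30,0,0,0,0,0,0]
  ]
}}

```text
t: 24.55
position: [557.8, -328.0, 31.1]
tcp_rot: [[0.869, 0.495, -0.0], [0.495, -0.869, 0.0], [-0.0, -0.0, -1.0]]
wrist_force: [-0.6, 0.2, -0.6]
finger_gap: 0.332
grasp_force: 39.2
```

Call:
{"api": "carry_out", "payload": {
  "moves": [
    [50,0,0,0,0,0,0],
    [50,0,0,0,0,0,0],
    [50,0,0,0,0,0,0],
    [50,0,0,-1,0,0,0],
    [50,0,0,-3,0,0,0],
    [60,0,0,-4,0,0,0],
    [70,0,0,-5,0,0,0],
    [70,0,0,-5,0,0,0]
  ]
}}

```text
t: 25.35
position: [557.4, -327.7, 213.4]
tcp_rot: [[0.869, 0.495, -0.0], [0.495, -0.869, 0.0], [-0.0, -0.0, -1.0]]
wrist_force: [-0.2, 0.1, 0.5]
finger_gap: 0.7
grasp_force: 0.0
```

Call:
{"api": "carry_out", "payload": {
  "moves": [
    [70,0,0,-5,0,0,0],
    [70,0,0,-5,0,0,0],
    [70,0.8,-4.2,0,0,0,0],
    [70,0.8,-4.2,0,0,0,0],
    [70,0.8,-4.2,0,0,0,0],
    [70,0.8,-4.2,0,0,0,0],
    [70,0.8,-4.2,0,0,0,0]
  ]
}}

```text
t: 26.05
position: [487.9, -124.3, 312.2]
tcp_rot: [[0.869, 0.494, 0.001], [0.494, -0.869, -0.0], [0.001, 0.001, -1.0]]
wrist_force: [1.1, 0.3, 0.0]
finger_gap: 0.697
grasp_force: 0.0
```

```bash
python3 - <<'E'
from h import *
t=r.capture("top");s=r.capture("side")
for o in domes("top",t,4,(184,214,90,64)): print(o)
for o in domes("side",s,24.5,(384,176,80,68)): print(o)
tool([[403.2,242.4,310],[501.4,105.4,310]])
E
```

```text
(array([501.1, 105.8]), array([255.5, 229.2]), np.int32(117))
(array([487.5, 188. ]), array([224.1, 234. ]), np.int32(121))
(array([475.4, 257.4]), array([197.5, 238.3]), np.int32(122))
(array([403.2, 242.4]), array([201.6, 266.1]), np.int32(128))
(array([ 560.5, -328.6]), array([398.6, 192.1]), np.int32(109))
(array([ 549. , -379.5]), array([415.7, 192. ]), np.int32(108))
(array([ 533.4, -430.3]), array([434. , 192.5]), np.int32(113))
(array([ 460.7, -408.9]), array([439. , 211.3]), np.int32(123))
pos [ 487.2 -121.6  312.2] psi 29.89 t 26.15
[403.2 242.4 310. ] ->cm [ 10.86 -35.75   0.28]
[501.4 105.4 310. ] ->cm [ 12.55 -18.97   0.26]
```

Pocket 5 is seated, since the side camera reads within 2 mm of nominal. Next is the spare at (403,242).

Call:
{"api": "carry_out", "payload": {
  "moves": [
    [70,1.4,-4.5,0,0,0,0],
    [70,1.4,-4.5,0,0,0,0],
    [70,1.4,-4.5,0,0,0,0],
    [70,1.4,-4.5,0,0,0,0],
    [70,1.4,-4.5,0,0,0,0],
    [70,1.4,-4.5,0,0,0,0],
    [70,1.3,-4.4,0,0,0,0],
    [70,1.3,-4.2,0,0,0,0]
  ]
}}

```text
t: 26.95
position: [408.4, 239.5, 312.4]
tcp_rot: [[0.869, 0.494, 0.002], [0.494, -0.869, 0.0], [0.002, 0.001, -1.0]]
wrist_force: [1.5, 0.4, 0.2]
finger_gap: 0.699
grasp_force: 0.0
```

Call:
{"api": "carry_out", "payload": {
  "moves": [
    [70,0,0,4.5,0,0,0],
    [70,0,0,5,0,0,0],
    [70,0,0,5,0,0,0],
    [70,0,0,5,0,0,0],
    [70,0,0,4.5,0,0,0],
    [70,0,0,0,0,0,0],
    [70,0,0,0,0,0,0],
    [70,0,0,0,0,0,0]
  ]
}}

```text
t: 27.75
position: [411.5, 239.0, 74.6]
tcp_rot: [[0.869, 0.494, 0.006], [0.494, -0.869, 0.002], [0.006, 0.001, -1.0]]
wrist_force: [1.2, 0.4, 0.8]
finger_gap: 0.7
grasp_force: 0.0
```

```bash
python3 - <<'E'
from h import *
s=r.capture("side")
for o in domes("side",s,4,(184,228,80,70)): print(o)
tool([[403.2,242.4,12]])
E
```

```text
pos [411.7 239.2  74.9] psi 29.63 t 27.8
[403.2 242.4  12. ] ->cm [-0.62 -0.71  6.29]
```

Call:
{"api": "carry_out", "payload": {
  "moves": [
    [70,-0.5,-0.65,2.0,0,0,0],
    [70,0,0,0,0,0,0],
    [70,0,0,0,0,0,0],
    [70,0,0,0,0,0,0]
  ]
}}

```text
t: 28.2
position: [402.4, 241.8, 53.1]
tcp_rot: [[0.869, 0.495, 0.003], [0.495, -0.869, 0.001], [0.004, 0.001, -1.0]]
wrist_force: [-0.1, -0.6, 0.9]
finger_gap: 0.697
grasp_force: 0.0
```

```bash
python3 - <<'E'
from h import *
tool([[403.2,242.4,11]])
E
```

```text
pos [402.4 241.8  53.1] psi 29.64 t 28.2
[403.2 242.4  11. ] ->cm [ 0.08 -0.02  4.21]
```

Call:
{"api": "carry_out", "payload": {
  "moves": [
    [70,0.15,0,1.5,0,0,0],
    [70,0,0,1.5,0,0,0],
    [70,0,0,1.1,0,0,0],
    [70,0,0,0,0,0,0],
    [70,0,0,0,0,0,0],
    [70,0,0,0,0,0,0]
  ]
}}

```text
t: 28.8
position: [402.9, 242.3, 11.1]
tcp_rot: [[0.869, 0.494, 0.001], [0.494, -0.869, 0.001], [0.002, 0.0, -1.0]]
wrist_force: [-0.9, 0.1, 0.3]
finger_gap: 0.698
grasp_force: 0.0
```

```bash
python3 - <<'E'
from h import *
tool([[403.2,242.4,10.6]])
E
```

```text
pos [402.9 242.3  11.1] psi 29.64 t 28.8
[403.2 242.4  10.6] ->cm [0.03 0.   0.05]
```

Call:
{"api": "carry_out", "payload": {
  "moves": [
    [70,0.05,0,0,0,0,0],
    [30,0,0,0,0,0,0],
    [30,0,0,0,0,0,0],
    [30,0,0,0,0,0,0],
    [30,0,0,0,0,0,0],
    [30,0,0,0,0,0,0]
  ],
  "newtons": 40
}}

```text
t: 29.4
position: [402.9, 242.2, 10.9]
tcp_rot: [[0.869, 0.495, 0.0], [0.495, -0.869, -0.0], [0.0, 0.0, -1.0]]
wrist_force: [-1.7, -2.0, 4.9]
finger_gap: 0.326
grasp_force: 38.9
```

Call:
{"api": "carry_out", "payload": {
  "moves": [
    [30,0,0,-0.5,0,0,0],
    [30,0,0,-1.5,0,0,0],
    [30,0,0,-3,0,0,0],
    [30,0,0,-5,0,0,0],
    [30,0,0,-5,0,0,0],
    [30,0,0,-5,0,0,0],
    [30,0,0,-5,0,0,0],
    [30,0,0,-5,0,0,0]
  ]
}}

```text
t: 30.2
position: [401.8, 242.1, 312.2]
tcp_rot: [[0.869, 0.495, 0.0], [0.495, -0.869, 0.0], [0.0, -0.0, -1.0]]
wrist_force: [0.5, 0.1, -0.8]
finger_gap: 0.323
grasp_force: 38.8
```

```bash
python3 - <<'E'
from h import *
tool([[*POCK[1],310],[*POCK[2],310]])
E
```

```text
pos [401.8 242.1 312.2] psi 29.64 t 30.2
[ 471.95650761 -358.23747222  310.        ] ->cm [-23.6   55.65   0.19]
[ 485.72628247 -308.09374579  310.        ] ->cm [-19.92  51.97   0.2 ]
```

Call:
{"api": "carry_out", "payload": {
  "moves": [
    [30,-0.8,1.9,0,0,0,0],
    [30,-1.6,3.75,0,0,0,0],
    [30,-1.6,3.75,0,0,0,0],
    [30,-1.6,3.75,0,0,0,0],
    [30,-1.6,3.75,0,0,0,0],
    [30,-1.6,3.75,0,0,0,0],
    [30,-1.6,3.75,0,0,0,0],
    [30,-1.6,3.75,0,0,0,0]
  ]
}}

```text
t: 31.0
position: [437.1, -63.2, 310.1]
tcp_rot: [[0.869, 0.494, 0.0], [0.494, -0.869, 0.0], [0.001, -0.0, -1.0]]
wrist_force: [0.8, -0.0, -0.0]
finger_gap: 0.325
grasp_force: 38.8
```

Call:
{"api": "carry_out", "payload": {
  "moves": [
    [30,-1.6,3.75,0,0,0,0],
    [30,-1.6,3.75,0,0,0,0],
    [30,-1.6,3.75,0,0,0,0],
    [30,-1.6,3.75,0,0,0,0],
    [30,-1.6,3.75,0,0,0,0],
    [30,-1.6,3.75,0,0,0,0],
    [30,-1.6,3.75,0,0,0,0],
    [30,-0.4,1.2,0,0,0,0]
  ]
}}

```text
t: 31.8
position: [471.9, -361.1, 309.4]
tcp_rot: [[0.871, 0.492, -0.001], [0.492, -0.871, -0.001], [-0.001, 0.0, -1.0]]
wrist_force: [-0.3, -0.2, -0.7]
finger_gap: 0.325
grasp_force: 38.8
```

Call:
{"api": "carry_out", "payload": {
  "moves": [
    [30,0,0,4,0,0,0],
    [30,0,0,5,0,0,0],
    [30,0,0,5,0,0,0],
    [30,0,0,4.5,0,0,0],
    [30,0,0,4,0,0,0],
    [30,0,0,2,0,0,0],
    [30,0,0,0,0,0,0],
    [30,0,0,0,0,0,0]
  ]
}}

```text
t: 32.6
position: [472.6, -357.3, 65.5]
tcp_rot: [[0.869, 0.495, -0.0], [0.495, -0.869, 0.001], [0.0, -0.0, -1.0]]
wrist_force: [-0.5, 0.1, 0.7]
finger_gap: 0.326
grasp_force: 38.8
```

Call:
{"api": "carry_out", "payload": {
  "moves": [
    [30,0,0,0,0,0,0],
    [30,0,0,0,0,0,0]
  ]
}}

```text
t: 32.8
position: [473.9, -359.0, 67.8]
tcp_rot: [[0.869, 0.495, 0.003], [0.495, -0.869, -0.003], [0.001, 0.004, -1.0]]
wrist_force: [-0.5, -0.3, 0.5]
finger_gap: 0.328
grasp_force: 38.8
```

```bash
python3 - <<'E'
from h import *
tool([[*(POCK[1]-[.3,.1]),42]]);print(r.state()["finger_gap"])
E
```

```text
pos [ 473.9 -359.    67.8] psi 29.64 t 32.8
[ 471.65650761 -358.33747222   42.        ] ->cm [-0.16 -0.17  2.58]
0.3283443508659377
```

Call:
{"api": "carry_out", "payload": {
  "moves": [
    [30,-0.08,-0.08,1.2,0,0,0],
    [30,0,0,1.2,0,0,0],
    [30,0,0,0,0,0,0],
    [30,0,0,0,0,0,0],
    [30,0,0,0,0,0,0],
    [30,0,0,0,0,0,0]
  ]
}}

```text
t: 33.4
position: [471.5, -357.7, 41.6]
tcp_rot: [[0.869, 0.494, 0.0], [0.494, -0.869, -0.0], [0.0, 0.001, -1.0]]
wrist_force: [-0.1, -0.1, 0.7]
finger_gap: 0.324
grasp_force: 38.8
```

```bash
python3 - <<'E'
from h import *
tool([[*(POCK[1]-[.3,.1]),31.5]]);print(r.state()["finger_gap"])
E
```

```text
pos [ 471.5 -357.7   41.6] psi 29.63 t 33.4
[ 471.65650761 -358.33747222   31.5       ] ->cm [-0.02  0.06  1.01]
0.3236190488589588
```

Call:
{"api": "carry_out", "payload": {
  "moves": [
    [30,0,0.06,0.4,0,0,0],
    [30,0,0,0.3,0,0,0],
    [30,0,0,0.25,0,0,0],
    [30,0,0,0,0,0,0],
    [30,0,0,0,0,0,0]
  ]
}}

```text
t: 33.9
position: [471.5, -357.9, 31.6]
tcp_rot: [[0.869, 0.494, -0.0], [0.494, -0.869, 0.0], [-0.0, -0.0, -1.0]]
wrist_force: [0.5, 0.5, -0.7]
finger_gap: 0.321
grasp_force: 38.8
```

Call:
{"api": "carry_out", "payload": {
  "moves": [
    [50,0,0,0,0,0,0],
    [50,0,0,0,0,0,0],
    [50,0,0,0,0,0,0],
    [50,0,0,-1,0,0,0],
    [50,0,0,-3,0,0,0],
    [60,0,0,-4,0,0,0],
    [70,0,0,-5,0,0,0],
    [70,0,0,-5,0,0,0]
  ]
}}

```text
t: 34.7
position: [471.1, -357.5, 213.9]
tcp_rot: [[0.869, 0.494, -0.0], [0.494, -0.869, 0.0], [-0.0, -0.0, -1.0]]
wrist_force: [0.8, -0.8, 0.6]
finger_gap: 0.702
grasp_force: 0.0
```

Call:
{"api": "carry_out", "payload": {
  "moves": [
    [70,0,0,-5,0,0,0],
    [70,0,0,-5,0,0,0],
    [70,2.0,-4.2,0,0,0,0],
    [70,2.0,-4.2,0,0,0,0],
    [70,2.0,-4.2,0,0,0,0],
    [70,2.0,-4.2,0,0,0,0],
    [70,2.0,-4.2,0,0,0,0]
  ]
}}

```text
t: 35.4
position: [454.1, -124.2, 312.8]
tcp_rot: [[0.87, 0.494, 0.002], [0.494, -0.87, -0.0], [0.001, 0.001, -1.0]]
wrist_force: [0.3, 0.3, 0.7]
finger_gap: 0.698
grasp_force: 0.0
```

```bash
python3 - <<'E'
from h import *
t=r.capture("top");s=r.capture("side")
for o in domes("top",t,4,(184,214,90,64)): print(o)
for o in domes("side",s,24.5,(384,176,80,68)): print(o)
tool([[501.3,105.4,310],[487.5,188,310]])
E
```

```text
(array([501.2, 105.7]), array([255.5, 229.2]), np.int32(118))
(array([487.5, 188. ]), array([224.1, 234. ]), np.int32(121))
(array([475.3, 257.3]), array([197.5, 238.3]), np.int32(123))
pos [ 454.  -121.2  312.7] psi 29.98 t 35.5
[501.3 105.4 310. ] ->cm [ 15.43 -17.27   0.32]
[487.5 188.  310. ] ->cm [ 18.36 -25.11   0.34]
```

Call:
{"api": "carry_out", "payload": {
  "moves": [
    [70,3.1,-3.5,0,0,0,0],
    [70,3.1,-3.5,0,0,0,0],
    [70,3.1,-3.5,0,0,0,0],
    [70,3.1,-3.4,0,0,0,0],
    [70,2.8,-3.1,0,0,0,0],
    [70,0,0,4,0,0,0],
    [70,0,0,5,0,0,0],
    [70,0,0,5,0,0,0]
  ]
}}

```text
t: 36.3
position: [504.1, 97.0, 172.0]
tcp_rot: [[0.869, 0.495, 0.004], [0.495, -0.869, -0.0], [0.004, 0.002, -1.0]]
wrist_force: [0.2, 0.7, -0.1]
finger_gap: 0.703
grasp_force: 0.0
```

Call:
{"api": "carry_out", "payload": {
  "moves": [
    [70,0,0,5,0,0,0],
    [70,0,0,4.5,0,0,0],
    [70,0,0,0,0,0,0],
    [70,0,0,0,0,0,0],
    [70,0,0,0,0,0,0]
  ]
}}

```text
t: 36.8
position: [505.8, 96.9, 80.2]
tcp_rot: [[0.869, 0.494, 0.006], [0.494, -0.869, 0.0], [0.006, 0.003, -1.0]]
wrist_force: [0.0, 1.2, 0.6]
finger_gap: 0.703
grasp_force: 0.0
```

```bash
python3 - <<'E'
from h import *
s=r.capture("side")
for o in domes("side",s,24.5,(384,176,80,68)): print(o)
cv2.imwrite("pics/p4.png",np.hstack([crop(s,383,172,80,80,5),crop(s,180,200,80,80,5)]))
tool([[501.3,105.5,12]])
E
```

```text
pos [506.1  96.9  80.6] psi 29.62 t 36.85
[501.3 105.5  12. ] ->cm [-0.03 -1.    6.85]
```

View pics/p4.png

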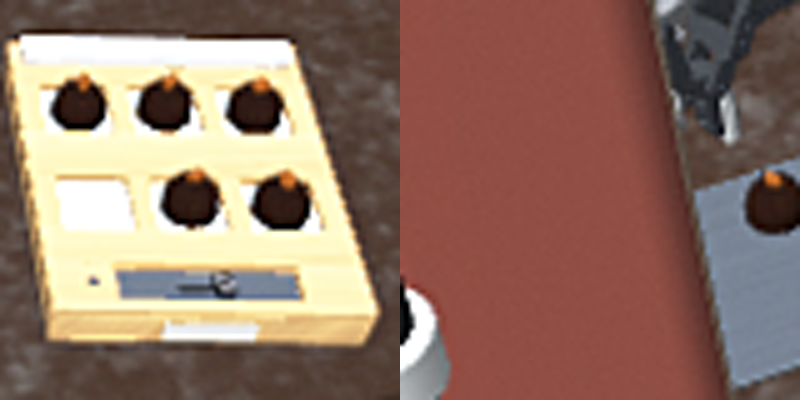

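Five domes sit upright in the display and only near-left (pocket 2) is empty. The target spare is at side (254,240), undisturbed.

Call:
{"api": "carry_out", "payload": {
  "moves": [
    [70,0.1,-0.95,2.0,0,0,0],
    [70,0,0,0.7,0,0,0],
    [70,0,0,0,0,0,0],
    [70,0,0,0,0,0,0],
    [70,0,0,0,0,0,0]
  ]
}}

```text
t: 37.35
position: [500.0, 105.6, 51.0]
tcp_rot: [[0.869, 0.494, 0.002], [0.494, -0.869, 0.0], [0.002, 0.001, -1.0]]
wrist_force: [-0.4, -0.9, -0.4]
finger_gap: 0.7
grasp_force: 0.0
```

```bash
python3 - <<'E'
from h import *
tool([[501.3,105.5,11]])
E
```

```text
pos [500.  105.6  51. ] psi 29.63 t 37.35
[501.3 105.5  11. ] ->cm [0.1  0.07 4.  ]
```

Call:
{"api": "carry_out", "payload": {
  "moves": [
    [70,0.15,0.05,1.5,0,0,0],
    [70,0,0,1.5,0,0,0],
    [70,0,0,0.9,0,0,0],
    [70,0,0,0,0,0,0],
    [70,0,0,0,0,0,0],
    [70,0,0,0,0,0,0]
  ]
}}

```text
t: 37.95
position: [501.0, 106.0, 11.2]
tcp_rot: [[0.869, 0.494, 0.001], [0.494, -0.869, 0.0], [0.001, 0.0, -1.0]]
wrist_force: [0.3, -0.1, 0.3]
finger_gap: 0.703
grasp_force: 0.0
```

```bash
python3 - <<'E'
from h import *
tool([[501.3,105.5,10.6]])
E
```

```text
pos [501.  106.   11.2] psi 29.64 t 37.95
[501.3 105.5  10.6] ->cm [-0.    0.06  0.06]
```

Call:
{"api": "carry_out", "payload": {
  "moves": [
    [70,0,0.05,0.05,0,0,0],
    [30,0,0,0,0,0,0],
    [30,0,0,0,0,0,0],
    [30,0,0,0,0,0,0],
    [30,0,0,0,0,0,0],
    [30,0,0,0,0,0,0]
  ],
  "newtons": 40
}}

```text
t: 38.55
position: [501.0, 105.6, 10.9]
tcp_rot: [[0.869, 0.495, 0.0], [0.495, -0.869, 0.0], [0.0, 0.0, -1.0]]
wrist_force: [-1.6, -0.2, 5.6]
finger_gap: 0.328
grasp_force: 39.3
```

Call:
{"api": "carry_out", "payload": {
  "moves": [
    [30,0,0,-0.5,0,0,0],
    [30,0,0,-1.5,0,0,0],
    [30,0,0,-3,0,0,0],
    [30,0,0,-5,0,0,0],
    [30,0,0,-5,0,0,0],
    [30,0,0,-5,0,0,0],
    [30,0,0,-5,0,0,0],
    [30,0,0,-5,0,0,0]
  ]
}}

```text
t: 39.35
position: [500.0, 105.5, 312.1]
tcp_rot: [[0.869, 0.494, 0.0], [0.494, -0.869, 0.0], [0.0, 0.0, -1.0]]
wrist_force: [0.0, -0.1, -1.4]
finger_gap: 0.33
grasp_force: 39.2
```

```bash
python3 - <<'E'
from h import *
tool([[*POCK[2],310]])
E
```

```text
pos [500.  105.5 312.1] psi 29.64 t 39.35
[ 485.72628247 -308.09374579  310.        ] ->cm [-21.7   35.24   0.21]
```

Call:
{"api": "carry_out", "payload": {
  "moves": [
    [30,-1.1,1.8,0,0,0,0],
    [30,-2.2,3.55,0,0,0,0],
    [30,-2.2,3.55,0,0,0,0],
    [30,-2.2,3.55,0,0,0,0],
    [30,-2.2,3.55,0,0,0,0],
    [30,-2.2,3.55,0,0,0,0],
    [30,-2.2,3.55,0,0,0,0],
    [30,-2.2,3.55,0,0,0,0]
  ]
}}

```text
t: 40.15
position: [488.5, -209.2, 310.0]
tcp_rot: [[0.869, 0.494, 0.0], [0.494, -0.869, 0.0], [0.0, -0.0, -1.0]]
wrist_force: [0.5, 0.2, -0.6]
finger_gap: 0.33
grasp_force: 39.2
```

Call:
{"api": "carry_out", "payload": {
  "moves": [
    [30,-2.2,3.55,0,0,0,0],
    [30,-2.2,3.55,0,0,0,0],
    [30,-0.8,1.5,0,0,0,0],
    [30,0,0,4,0,0,0],
    [30,0,0,5,0,0,0],
    [30,0,0,5,0,0,0],
    [30,0,0,4.5,0,0,0],
    [30,0,0,4,0,0,0]
  ]
}}

```text
t: 40.95
position: [485.4, -306.6, 82.5]
tcp_rot: [[0.869, 0.495, -0.002], [0.495, -0.869, 0.002], [-0.0, -0.002, -1.0]]
wrist_force: [0.6, 0.4, -0.1]
finger_gap: 0.325
grasp_force: 39.2
```

Call:
{"api": "carry_out", "payload": {
  "moves": [
    [30,0,0,2,0,0,0],
    [30,0,0,0,0,0,0],
    [30,0,0,0,0,0,0],
    [30,0,0,0,0,0,0]
  ]
}}

```text
t: 41.35
position: [488.0, -309.1, 67.5]
tcp_rot: [[0.869, 0.495, 0.003], [0.495, -0.869, -0.002], [0.002, 0.004, -1.0]]
wrist_force: [-0.2, 0.4, -0.2]
finger_gap: 0.329
grasp_force: 39.3
```

```bash
python3 - <<'E'
from h import *
tool([[*(POCK[2]-[.3,0]),42]]);print(r.state()["finger_gap"])
E
```

```text
pos [ 488.  -309.1   67.5] psi 29.65 t 41.35
[ 485.42628247 -308.09374579   42.        ] ->cm [-0.18 -0.22  2.55]
0.328889393109058
```

Call:
{"api": "carry_out", "payload": {
  "moves": [
    [30,-0.09,-0.12,1.2,0,0,0],
    [30,0,0,1.2,0,0,0],
    [30,0,0,0,0,0,0],
    [30,0,0,0,0,0,0],
    [30,0,0,0,0,0,0],
    [30,0,0,0,0,0,0]
  ]
}}

```text
t: 41.95
position: [485.3, -307.8, 41.7]
tcp_rot: [[0.869, 0.494, 0.001], [0.494, -0.869, -0.001], [0.0, 0.001, -1.0]]
wrist_force: [0.4, 0.3, -0.2]
finger_gap: 0.325
grasp_force: 39.3
```

```bash
python3 - <<'E'
from h import *
tool([[*(POCK[2]-[.3,0]),31.5]]);print(r.state()["finger_gap"])
E
```

```text
pos [ 485.3 -307.8   41.7] psi 29.64 t 41.95
[ 485.42628247 -308.09374579   31.5       ] ->cm [-0.    0.03  1.02]
0.324937329780006
```

Call:
{"api": "carry_out", "payload": {
  "moves": [
    [30,0,0.04,0.4,0,0,0],
    [30,0,0,0.3,0,0,0],
    [30,0,0,0.25,0,0,0],
    [30,0,0,0,0,0,0],
    [30,0,0,0,0,0,0]
  ]
}}

```text
t: 42.45
position: [485.1, -307.8, 31.6]
tcp_rot: [[0.869, 0.495, -0.0], [0.495, -0.869, 0.0], [-0.0, -0.0, -1.0]]
wrist_force: [0.7, 0.1, 0.4]
finger_gap: 0.324
grasp_force: 39.3
```

Call:
{"api": "carry_out", "payload": {
  "moves": [
    [50,0,0,0,0,0,0],
    [50,0,0,0,0,0,0],
    [50,0,0,0,0,0,0],
    [50,0,0,-1,0,0,0],
    [50,0,0,-3,0,0,0],
    [30,0,0,-4,0,0,0],
    [0,0,0,-2,0,0,0],
    [0,0,0,0,0,0,0]
  ]
}}

```text
t: 43.25
position: [488.1, -310.2, 137.3]
tcp_rot: [[0.869, 0.495, 0.008], [0.495, -0.869, -0.006], [0.004, 0.009, -1.0]]
wrist_force: [0.1, -0.5, 0.4]
finger_gap: 0.01
grasp_force: 0.0
```

```bash
python3 - <<'E'
from h import *
s=r.capture("side");cv2.imwrite("pics/p5.png",crop(s,383,160,80,90,6))
tool([[*disp(-97.8,-30),132]])
E
```

```text
pos [ 486.7 -309.1  134.7] psi 29.64 t 43.3
[ 406.34712133 -371.33130407  132.        ] ->cm [-10.06   1.44   0.25]
```

View pics/p5.png

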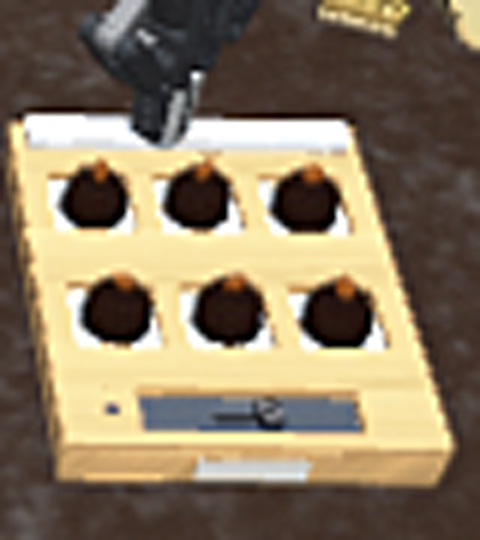

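All six pockets hold upright domes and the switch is at the right. Now I slide it back on.

Call:
{"api": "carry_out", "payload": {
  "moves": [
    [0,-3.3,0.5,0,0,0,0],
    [0,-3.4,0.5,0,0,0,0],
    [0,-3.4,0.4,0,0,0,7.5],
    [0,0,0,0,0,0,7.5],
    [0,0,0,0,0,0,7.5],
    [0,0,0,0,0,0,7.5],
    [0,0,0,0,0,0,7.5],
    [0,0,0,0,0,0,7.5]
  ]
}}

```text
t: 44.1
position: [403.2, -368.8, 129.7]
tcp_rot: [[0.963, -0.27, -0.003], [-0.27, -0.963, 0.003], [-0.003, -0.002, -1.0]]
wrist_force: [-0.5, 0.2, 0.4]
finger_gap: 0.001
grasp_force: 0.0
```

Call:
{"api": "carry_out", "payload": {
  "moves": [
    [0,0,0,3,0,0,0],
    [0,0,0,3,0,0,0],
    [0,0,0,2,0,0,0],
    [0,0,0,0,0,0,0],
    [0,0,0,0,0,0,0],
    [0,0,0,0,0,0,0],
    [0,0,0,0,0,0,0]
  ]
}}

```text
t: 44.8
position: [405.2, -371.0, 53.3]
tcp_rot: [[0.964, -0.265, 0.002], [-0.265, -0.964, -0.002], [0.002, 0.002, -1.0]]
wrist_force: [0.4, -0.1, -0.2]
finger_gap: 0.004
grasp_force: 0.0
```

```bash
python3 - <<'E'
from h import *
tool([[*disp(-97.8,-30),34],[*disp(-97.8,-30),27]])
E
```

```text
pos [ 405.2 -371.    53.3] psi -15.37 t 44.8
[ 406.34712133 -371.33130407   34.        ] ->cm [ 0.12 -0.    1.93]
[ 406.34712133 -371.33130407   27.        ] ->cm [ 0.12 -0.    2.63]
```

Call:
{"api": "carry_out", "payload": {
  "moves": [
    [0,0.2,0,1,0,0,0],
    [0,0,0,0.8,0,0,0],
    [0,0,0,0,0,0,0],
    [0,0,0,0,0,0,0],
    [0,0,0,0,0,0,0],
    [0,0,0,0,0,0,0]
  ]
}}

```text
t: 45.4
position: [406.4, -370.7, 34.0]
tcp_rot: [[0.964, -0.265, 0.0], [-0.265, -0.964, -0.0], [0.0, 0.0, -1.0]]
wrist_force: [-0.9, -0.1, 0.8]
finger_gap: 0.002
grasp_force: 0.0
```

```bash
python3 - <<'E'
from h import *
tool([[*disp(-97.8,-30),27]])
E
```

```text
pos [ 406.4 -370.7   34. ] psi -15.37 t 45.4
[ 406.34712133 -371.33130407   27.        ] ->cm [0.01 0.06 0.7 ]
```

Call:
{"api": "carry_out", "payload": {
  "moves": [
    [0,0,0,0.3,0,0,0],
    [0,0,0,0.25,0,0,0],
    [0,0,0,0.15,0,0,0],
    [0,0,0,0,0,0,0],
    [0,0,0,0,0,0,0]
  ]
}}

```text
t: 45.9
position: [406.2, -370.4, 26.7]
tcp_rot: [[0.964, -0.265, -0.0], [-0.265, -0.964, 0.0], [-0.0, -0.0, -1.0]]
wrist_force: [0.1, 0.3, -0.5]
finger_gap: 0.003
grasp_force: 0.0
```

Call:
{"api": "carry_out", "payload": {
  "moves": [
    [0,0,-0.4,0,0,0,0],
    [0,0,-0.4,0,0,0,0],
    [0,0,-0.4,0,0,0,0],
    [0,0,-0.4,0,0,0,0],
    [0,0,-0.4,0,0,0,0],
    [0,0,-0.4,0,0,0,0],
    [0,0,0,0,0,0,0],
    [0,0,0,0,0,0,0]
  ]
}}

```text
t: 46.7
position: [412.7, -346.8, 26.8]
tcp_rot: [[0.964, -0.265, -0.0], [-0.265, -0.964, 0.001], [-0.0, -0.001, -1.0]]
wrist_force: [0.4, 0.8, 0.5]
finger_gap: -0.001
grasp_force: 0.0
```

Call:
{"api": "carry_out", "payload": {
  "moves": [
    [0,0,-0.2,0,0,0,0],
    [0,0,0,0,0,0,0],
    [0,0,0,0,0,0,0]
  ]
}}

```text
t: 47.0
position: [413.1, -345.4, 26.8]
tcp_rot: [[0.964, -0.265, 0.0], [-0.265, -0.964, 0.0], [-0.0, -0.0, -1.0]]
wrist_force: [-0.3, -0.3, 0.9]
finger_gap: 0.003
grasp_force: 0.2
```

Call:
{"api": "carry_out", "payload": {
  "moves": [
    [0,0,-0.2,0,0,0,0],
    [0,0,0,0,0,0,0],
    [0,0,0,0,0,0,0]
  ]
}}

```text
t: 47.3
position: [413.4, -344.7, 26.9]
tcp_rot: [[0.964, -0.264, -0.0], [-0.264, -0.964, -0.002], [0.0, 0.002, -1.0]]
wrist_force: [-1.3, -4.4, -2.3]
finger_gap: -0.001
grasp_force: 2.6
```

Call:
{"api": "carry_out", "payload": {
  "moves": [
    [0,0,-0.2,0,0,0,0],
    [0,0,0,0,0,0,0],
    [0,0,0,0,0,0,0]
  ]
}}

```text
t: 47.6
position: [413.5, -344.5, 26.9]
tcp_rot: [[0.965, -0.263, -0.001], [-0.263, -0.965, -0.006], [0.001, 0.006, -1.0]]
wrist_force: [-4.1, -8.9, -3.3]
finger_gap: -0.002
grasp_force: 4.9
```

Call:
{"api": "carry_out", "payload": {
  "moves": [
    [0,0,0.7,0,0,0,0],
    [0,0,0,-2,0,0,0],
    [0,0,0,-4,0,0,0],
    [0,0,0,-5,0,0,0],
    [0,0,0,-5,0,0,0],
    [0,0,0,-5,0,0,0],
    [0,0,0,0,0,0,0],
    [0,0,0,0,0,0,0]
  ]
}}

```text
t: 48.4
position: [413.4, -348.7, 239.0]
tcp_rot: [[0.964, -0.265, 0.003], [-0.265, -0.964, -0.002], [0.004, 0.001, -1.0]]
wrist_force: [-0.9, 0.1, -1.0]
finger_gap: -0.002
grasp_force: 0.0
```

```bash
python3 - <<'E'
from h import *
s=r.capture("side");t=r.capture("top");cv2.imwrite("pics/e.png",np.hstack([crop(s,383,172,80,80,5),crop(t,390,190,70,80,5)]))
E
```

```text
(no output)
```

View pics/e.png

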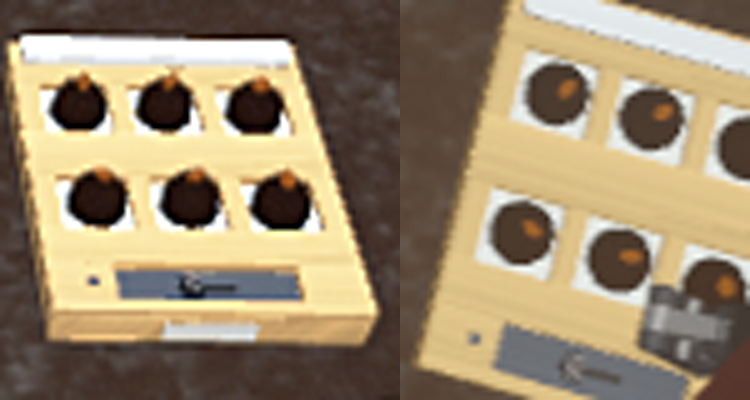

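The nub is back at the left end by the dot (crop (192,287)), all six domes are seated, and the gripper is clear of the scene.

```bash
python3 -c "
from bench import r
print(r.close_job())"
```

```text
the job is handed in; nothing more can be done
None
```

I slid the switch off, put spare domes in the four empty pockets and slid the switch back on. The last pictures show all six domes upright and the switch at the dot, and the job is handed in (no verdict came back).

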